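# Hang the whistles and clip the display arms shut

## Robot

A 6-joint arm with a two-finger parallel gripper is mounted at the origin on the work surface. World frame = base frame: x ahead of the robot, y to its left, z up, the work surface at z = 0. Lengths are in mm, angles in rad, forces in N, time in s.
With the tool pointing down it reaches from about 350 to 875 mm from the base axis. Payload 4.2 kg.
Tool frame: the origin (TCP) lies at the very end of the fingers, on their centre line; the grasp point (between the pads) lies 19 mm behind it; z points along the fingers, y is the line along which they close (so a half turn about z gives the same grasp; the last joint's range is limited). The gripper opens to 85 mm and grips with 20 to 120 N. Pads are 22 mm wide; open, the fingers measure 114 mm over their backs; the gripper's body (76 mm by 85 mm) begins 54 mm behind the grasp point. The pads swing forward as they close: fully open they stand 13 mm farther back than shut.
Start: joints at [-1.007, 0.385, 0.008, 0, -1.194, -0.259], TCP at [187.58, -596.165, 231.312] pointing down, gripper open.
Joint ranges: [-3.14, 3.14], [-1.21, 2.06], [-1.07, 1.41], [-3.16, 2.05], [-2.99, -0.16], [-3.1, 3.1]. Speed limits (rad/s): [2.79, 2.79, 3.14, 3.14, 3.14, 3.14].

## Interface

Orientations are given as a unit quaternion [x, y, z, w].
In Python, from bench import monitor, get_image, camera_info, job_done gives the robot as it stands.
- The arm moves only by the tool send_rows, never from a script. Its argument "series" is a list of rows, each a list of 3 entries, a list of its own where there are three numbers: the shift along the tool's x, y, z in mm, then the turn, a rotation vector about the tool's x, y, z in rad, then the finger opening in mm, from 0 to 85.4. A call has 1 to 8 rows; each row shifts and turns the commanded pose from where the row before left it, along the tool's axes as they then stand; what a row does not reach is not made up. A row lasts 1/10 s, in which the tool goes at most 50 mm and 8.59 degrees, less where a joint would pass 70% of its speed; a pose out of reach is approached as far as the arm can. A call with a gripper value outside its range is refused whole. The fingers move at their own pace and stop on an object; the grip force is fixed at half the most. Time passes only in rows, so rows that do not move let the fingers close. It gives the time, the measured TCP pose, the force, the opening and the grip force at its end, in the units of the state.
- monitor.read_state(): the state, without advancing time (a new reading comes with each control period).
- get_image(name): name is "scene" or "top" or "wrist"; returns the picture (480x640x3 uint8, red, green, blue); there is no depth.
- camera_info(name): a dict with "intrinsics" (3x3 intrinsics, pixels), "R" (3x3) and "t" (3): a world point X has camera coordinates R X + t. Camera axes: x right, y down, z forward; pixel columns grow to the right and rows downward; lengths in mm; the calibration is good to about 2 mm. A picture is of the moment at which its call begins: read the wrist's pose just before it. camera_info takes no time and is no camera call; for the wrist camera it gives the pose at the moment of the call.
- job_done(): hands the job in; it is judged then, once.
The state is a dict: "clock": time; "joints": joint angles; "joint_vel": joint speeds; "joint_efforts": joint torques, N m; "position": TCP position; "ee_rot": TCP orientation; "contact_force": force on the tool from outside, world axes, zero at the start; "wrist_torque": the same for the moment, N m; "gripper_width": finger opening in mm; "grasp_force": force on a finger pad.
Only numpy, scipy, OpenCV 4.12 (cv2) and the standard library are available. Lean on these libraries where they do the work, as an engineer would, in place of code of your own. Each camera call takes 0.05 s, during which the arm holds its last target. There are 200 camera calls.

## Task

Get the stall's display ready for a windy day: hang every small owl whistle by its wire bail on the arm of the lower stand, and every stubby slide whistle that stands on end by its bail on the arm of the taller stand. Then clip one spring clamp squarely over the free end of each of the two arms, jaws gripping both sides of the bar close to its end, so that nothing can slide off (clip an arm even if no whistle hangs on it). Leave the other things on the counter where they are.

Things in the scene. Friction and masses are not known exactly. Their poses are not given: they have to be found in the camera images.
- stand_low: the lower of two fixed display stands: square foot 110 mm, 16 mm thick, under a round post 22 mm thick; at its top a level brass arm points along the stand's -x. The arm is a flat bar on edge, 8 mm thick, 14 mm high; its free end is 145 mm in front of the origin, its upper edge 190 mm above the counter; nothing rises above it. Origin: at counter level under the arm's rear end
- stand_tall: the taller of two fixed display stands: square foot 110 mm, 16 mm thick, under a round post 22 mm thick; at its top a level brass arm points along the stand's -x. The arm is a flat bar on edge, 8 mm thick, 14 mm high; its free end is 145 mm in front of the origin, its upper edge 240 mm above the counter; nothing rises above it. Origin: at counter level under the arm's rear end
- owl1: small grey clay owl whistle standing on its base, face to -x; head top 46 mm up, body 37 mm across, 41 mm over flat wings that face +y and -y (24 mm wide, 6 to 40 mm up). Above the head a stiff wire bail, an upside-down U in the owl's y-z plane (wire 4.4 mm): window 21 mm wide, 24 mm high; overall height 74 mm. Origin: centre of the underside. About 0.11 kg. May be absent (None)
- owl1_bail (a point): middle of the underside of the bail's top wire, 70 mm above the whistle's underside
- owl2: small grey clay owl whistle standing on its base, face to -x; head top 46 mm up, body 37 mm across, 41 mm over flat wings that face +y and -y (24 mm wide, 6 to 40 mm up). Above the head a stiff wire bail, an upside-down U in the owl's y-z plane (wire 4.4 mm): window 21 mm wide, 24 mm high; overall height 74 mm. Origin: centre of the underside. About 0.11 kg. May be absent (None)
- owl2_bail (a point): middle of the underside of the bail's top wire, 70 mm above the whistle's underside
- slide1: stubby linden slide whistle standing on end: foot 38 mm across, 8 mm thick; tube 28 mm across up to 66 mm height; slot on its -x side. On top a stiff wire bail, an upside-down U in its y-z plane (wire 4.4 mm): window 21 mm wide, 24 mm high; overall height 94 mm. Origin: centre of the underside. 0.08 kg. May be absent (None)
- slide1_bail (a point): middle of the underside of the bail's top wire, 90 mm above the whistle's underside
- slide2: stubby linden slide whistle standing on end: foot 38 mm across, 8 mm thick; tube 28 mm across up to 66 mm height; slot on its -x side. On top a stiff wire bail, an upside-down U in its y-z plane (wire 4.4 mm): window 21 mm wide, 24 mm high; overall height 94 mm. Origin: centre of the underside. 0.08 kg. May be absent (None)
- slide2_bail (a point): middle of the underside of the bail's top wire, 90 mm above the whistle's underside
- clamp1: sprung steel clamp like a big clothes peg, lying flat, 20 mm thick, 95 mm long, 0.05 kg. Origin: on the hinge axis (vertical), at the underside. The body is lever A, on the +y side; closed, its x axis points from hinge to jaw mouth. Tails reach 55 mm behind the hinge: squeeze them together about 42 mm behind it to open the jaws. Lever B mirrors A and hinges on it
- clamp1_jaw (a joint): opening angle between the levers (rad): 0 closed on nothing (pads 5 mm apart; tails 45 mm wide over their outsides at the grip), about 0.10 gripping an 8 mm bar (pads then parallel, about 12 N), 0.46 squeezed to the stop (about 12 N a tail; tails then parallel, 26 mm over their outsides; pads about 19 mm apart). Squeezed evenly, both levers turn by half of it
- clamp1_padA (a point): middle of the inner face of lever A's jaw pad, 29 mm ahead of the hinge, 10 mm above the clamp's underside; pads are flat, 22 mm long (18 to 40 mm ahead of the hinge), 20 mm tall
- clamp1_padB (a point): the same on lever B's pad
- clamp2: sprung steel clamp like a big clothes peg, lying flat, 20 mm thick, 95 mm long, 0.05 kg. Origin: on the hinge axis (vertical), at the underside. The body is lever A, on the +y side; closed, its x axis points from hinge to jaw mouth. Tails reach 55 mm behind the hinge: squeeze them together about 42 mm behind it to open the jaws. Lever B mirrors A and hinges on it
- clamp2_jaw (a joint): opening angle between the levers (rad): 0 closed on nothing (pads 5 mm apart; tails 45 mm wide over their outsides at the grip), about 0.10 gripping an 8 mm bar (pads then parallel, about 12 N), 0.46 squeezed to the stop (about 12 N a tail; tails then parallel, 26 mm over their outsides; pads about 19 mm apart). Squeezed evenly, both levers turn by half of it
- clamp2_padA (a point): middle of the inner face of lever A's jaw pad, 29 mm ahead of the hinge, 10 mm above the clamp's underside; pads are flat, 22 mm long (18 to 40 mm ahead of the hinge), 20 mm tall
- clamp2_padB (a point): the same on lever B's pad
- wax_tin: round wax tin 62 mm across, 36 mm high, bystander; origin at the underside
- gouge: steel gouge with ash handle, about 210 mm long, 25 mm thick, lying along its x axis between the stands, bystander; origin at the underside
- mug: white mug 80 mm across, 85 mm high, bystander; origin at the underside
- bulb: spare glass bulb 58 mm across, upright in a wooden cup, 122 mm high in all, bystander; origin at the underside
- big_owl: large grey clay owl without a bail, 92 mm across, 130 mm high, bystander (not for the arms); origin at the underside
- long_whistle: long linden slide whistle without a bail, 220 mm long, 22 mm thick, lying along its x axis, bystander (not for the arms); origin at the underside
Mind the look-alikes: they are no part of the job. What is shaped like the owl2 but green or pink is not meant.

How it is judged (in metres and radians):
At the end, for the whole second after the job is handed in: Each owl hangs by its bail on the lower arm, each slide whistle on the taller (bail within 9 mm of the upper edge, 10 to 135 mm behind the end), at rest; on each arm one clamp grips, pad middles 0 to 24 mm behind the end, jaw 0.05 to 0.2 rad (x of owl1_bail in the frame of stand_low between -0.135 and -0.01 m and y of owl1_bail in the frame of stand_low between -0.014 and 0.014 m and z of owl1_bail in the frame of stand_low between 0.184 and 0.199 m and contact force between each of owl1, owl2 and stand_low above 0.2 N and linear speed of each of owl1, owl2, slide1, slide2 below 0.05 m/s and x of owl2_bail in the frame of stand_low between -0.135 and -0.01 m and y of owl2_bail in the frame of stand_low between -0.014 and 0.014 m and z of owl2_bail in the frame of stand_low between 0.184 and 0.199 m and x of slide1_bail in the frame of stand_tall between -0.135 and -0.01 m and y of slide1_bail in the frame of stand_tall between -0.014 and 0.014 m and z of slide1_bail in the frame of stand_tall between 0.234 and 0.249 m and contact force between each of slide1, slide2 and stand_tall above 0.2 N and x of slide2_bail in the frame of stand_tall between -0.135 and -0.01 m and y of slide2_bail in the frame of stand_tall between -0.014 and 0.014 m and z of slide2_bail in the frame of stand_tall between 0.234 and 0.249 m and ((x of clamp1_padA in the frame of stand_low between -0.145 and -0.121 m and y of clamp1_padA in the frame of stand_low between -0.014 and 0.014 m and z of clamp1_padA in the frame of stand_low between 0.169 and 0.197 m and x of clamp1_padB in the frame of stand_low between -0.145 and -0.121 m and y of clamp1_padB in the frame of stand_low between -0.014 and 0.014 m and z of clamp1_padB in the frame of stand_low between 0.169 and 0.197 m and value of joint clamp1_jaw between 0.05 and 0.2 rad and contact force between clamp1 and stand_low above 2 N and linear speed of clamp1 below 0.03 m/s) or (x of clamp2_padA in the frame of stand_low between -0.145 and -0.121 m and y of clamp2_padA in the frame of stand_low between -0.014 and 0.014 m and z of clamp2_padA in the frame of stand_low between 0.169 and 0.197 m and x of clamp2_padB in the frame of stand_low between -0.145 and -0.121 m and y of clamp2_padB in the frame of stand_low between -0.014 and 0.014 m and z of clamp2_padB in the frame of stand_low between 0.169 and 0.197 m and value of joint clamp2_jaw between 0.05 and 0.2 rad and contact force between clamp2 and stand_low above 2 N and linear speed of clamp2 below 0.03 m/s)) and ((x of clamp1_padA in the frame of stand_tall between -0.145 and -0.121 m and y of clamp1_padA in the frame of stand_tall between -0.014 and 0.014 m and z of clamp1_padA in the frame of stand_tall between 0.219 and 0.247 m and x of clamp1_padB in the frame of stand_tall between -0.145 and -0.121 m and y of clamp1_padB in the frame of stand_tall between -0.014 and 0.014 m and z of clamp1_padB in the frame of stand_tall between 0.219 and 0.247 m and value of joint clamp1_jaw between 0.05 and 0.2 rad and contact force between clamp1 and stand_tall above 2 N and linear speed of clamp1 below 0.03 m/s) or (x of clamp2_padA in the frame of stand_tall between -0.145 and -0.121 m and y of clamp2_padA in the frame of stand_tall between -0.014 and 0.014 m and z of clamp2_padA in the frame of stand_tall between 0.219 and 0.247 m and x of clamp2_padB in the frame of stand_tall between -0.145 and -0.121 m and y of clamp2_padB in the frame of stand_tall between -0.014 and 0.014 m and z of clamp2_padB in the frame of stand_tall between 0.219 and 0.247 m and value of joint clamp2_jaw between 0.05 and 0.2 rad and contact force between clamp2 and stand_tall above 2 N and linear speed of clamp2 below 0.03 m/s))); the robot touches nothing.
It fails at once if a bystander (tin, gouge, mug, bulb, large owl, long whistle) is pushed more than 30 mm from its place (distance of any of wax_tin, gouge, mug, bulb, big_owl, long_whistle from where it was at the start of the episode above 0.03 m).
Of owl1, owl2, slide1, slide2 only 3 to 4 are there at a start; the rules pass over those that are not, and their reading is None.
At some moment in a run one of owl1, owl2, clamp1, clamp2 may be knocked a few centimetres aside while the robot is not near it.
It also fails if it takes over 210 s, if anything falls off the work surface, if the arm or the gripper's body presses on something with over 40 N, if the wrist force passes 120 N, or if a joint passes its speed limit or range.

## Working session

There is one attempt and no reset: what is moved stays moved. The work goes in short steps, Python scripts to look and compute and a tool call to move; the robot and the scene stay as the last step left them, time stands still between calls to the robot, and variables do not carry over. Pictures are saved under pics/ and viewed, at most 14 in all, crops included, and the job is handed in when it is done.

Besides the shell and the picture viewer there is one more tool, called after "Emit:" as name(argument=value, ...) on one line, values as JSON. send_rows: Moves the arm, as the interface text tells. Its arguments: {"type":"object","properties":{"series":{"type":"array"}},"required":["series"]}

```bash
ls; mkdir -p pics; python3 - <<'E'
from bench import monitor,get_image,camera_info
import cv2,json
print(monitor.read_state())
for n in("scene","top"):
    cv2.imwrite(f"pics/{n}0.png",get_image(n)[:,:,::-1]); i=camera_info(n);print(n,i)
print(camera_info("wrist"))
E
```

```text
pics
{'clock': 0.0, 'joints': array([-1.00740341e+00,  3.85601664e-01,  6.60200647e-03, -5.04037605e-04,
       -1.19400579e+00, -2.58585427e-01]), 'joint_vel': array([-1.00181122e-03, -1.16745418e-03,  4.68736486e-04,  2.62759885e-04,
       -3.77971699e-04, -1.76982818e-05]), 'joint_efforts': array([ 1.63903901e-04, -3.92290449e+01,  1.88404799e+01,  4.18623984e+00,
       -4.68356215e-03, -4.88246798e-06]), 'position': array([ 187.39827779, -595.62082762,  230.18429395]), 'ee_rot': array([-1.51722444e-01,  9.88422493e-01,  1.10616009e-03, -2.26558206e-04]), 'contact_force': array([-0.34023288,  0.31985434,  0.35702701]), 'wrist_torque': array([ 0.05608151,  0.06626799, -0.05328358]), 'grasp_force': 0.0, 'gripper_width': 85.4878797434738}
scene {'intrinsics': array([[531.00372664,   0.        , 310.17857062],
       [  0.        , 531.00372664, 250.91119852],
       [  0.        ,   0.        ,   1.        ]]), 'R': array([[-0.86034804,  0.50969791, -0.00304685],
       [ 0.36188774,  0.6066195 , -0.70784889],
       [-0.35894082, -0.61009903, -0.70635732]]), 't': array([ 445.42012141, -117.75141093, 1434.19099097])}
top {'intrinsics': array([[442.33045179,   0.        , 319.13402316],
       [  0.        , 442.33045179, 241.53827579],
       [  0.        ,   0.        ,   1.        ]]), 'R': array([[-0.01209802, -0.99991984, -0.00373385],
       [-0.98561169,  0.01255433, -0.16855855],
       [ 0.16859192,  0.00164091, -0.98568457]]), 't': array([   8.64665079,  488.57101011, 1182.45700967])}
{'intrinsics': array([[426.15707276,   0.        , 319.72896681],
       [  0.        , 426.15707276, 242.47507337],
       [  0.        ,   0.        ,   1.        ]]), 'R': array([[-2.99335043e-01,  9.54147816e-01,  6.90402291e-04],
       [ 9.16489802e-01,  2.87319550e-01,  2.78377297e-01],
       [ 2.65414724e-01,  8.39608267e-02, -9.60471553e-01]]), 't': array([624.12751323, -37.46184784, 377.68055893])}
```

View pics/scene0.png

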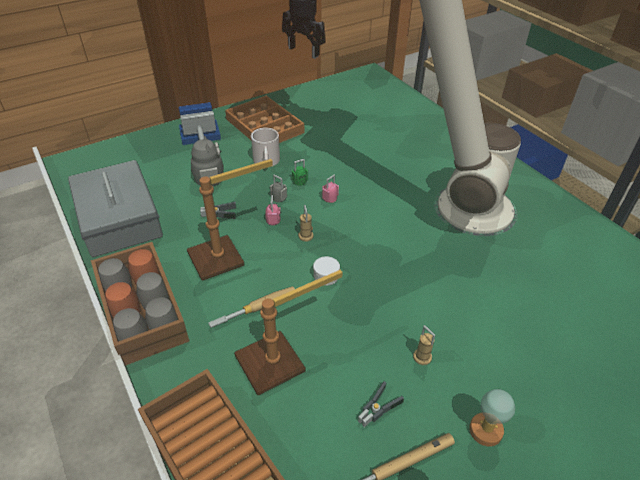

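View pics/top0.png

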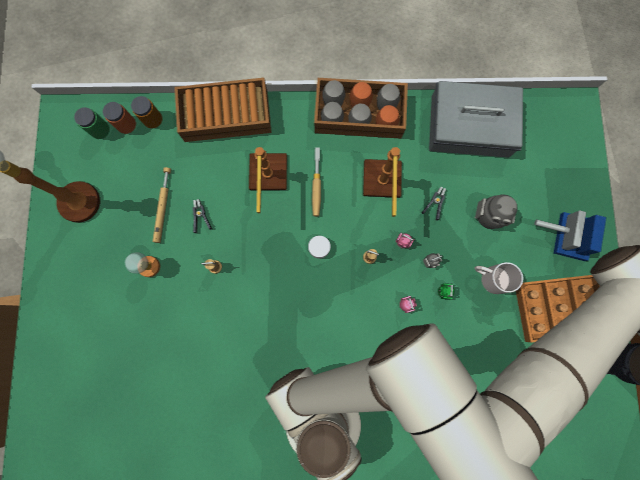

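Candidates: owl-shaped things in top view are grey (433,260), pink (405,241), pink (408,304) and green (447,291). Only the grey one fits. The slide whistles with bails are at (371,256) and (212,266), and the clamps at (200,215) and (437,203). The big owl (497,210) has no bail. I'll confirm with one enlarged crop.

```bash
cat > h.py <<'E'
import numpy as np, cv2
from bench import monitor,get_image,camera_info
def ray(n,uv,info=None):
    i=info or camera_info(n);K,R,t=i["intrinsics"],i["R"],i["t"]
    d=R.T@np.linalg.inv(K)@np.array([uv[0],uv[1],1.]);return -R.T@t,d/np.linalg.norm(d)
def onz(n,uv,z,info=None):
    c,d=ray(n,uv,info);return c+d*(z-c[2])/d[2]
def tri(a,b):
    (c1,d1),(c2,d2)=a,b
    s=np.linalg.lstsq(np.stack([d1,-d2],1),c2-c1,rcond=None)[0]
    p,q=c1+s[0]*d1,c2+s[1]*d2;return (p+q)/2,np.linalg.norm(p-q)
def proj(n,X,info=None):
    i=info or camera_info(n);p=i["intrinsics"]@(i["R"]@np.asarray(X,float)+i["t"]);return p[:2]/p[2]
E
python3 - <<'E'
from h import *
np.set_printoptions(precision=1,suppress=True)
s=cv2.imread("pics/scene0.png");t=cv2.imread("pics/top0.png")
P={"A_end":((271,163),(395,214)),"A_rear":((205,182),(395,150)),"B_end":((340,273),(259,211)),"B_rear":((268,303),(260,150)),
"owl_top":((277,179),(435,254)),"slideR":((305,207),(375,253)),"slideL":((428,330),(208,263)),"clA":((228,211),(437,203)),"clB":((375,407),(199,213))}
for k,(a,b) in P.items(): print(k,*tri(ray("scene",a),ray("top",b)))
def crop(im,c,w=50,h=50,f=4):
    return cv2.resize(im[c[1]-h//2:c[1]+h//2,c[0]-w//2:c[0]+w//2],None,fx=f,fy=f,interpolation=cv2.INTER_CUBIC)
r1=[crop(t,c) for c in((433,257),(371,256),(212,266),(202,215))]
r2=[crop(s,c) for c in((280,188),(305,222),(424,345),(379,405))]
r3=[crop(t,(437,205)),crop(s,(225,212)),crop(t,(395,214)),crop(s,(205,165))]
cv2.imwrite("pics/c1.png",np.vstack([np.hstack(r) for r in(r1,r2,r3)]))
E
```

```text
A_end [ 518.1 -176.   228.2] 5.491855255209065
A_rear [ 674.7 -181.6  233.1] 6.006850373912698
B_end [542.1 151.4 181.1] 3.279040203486483
B_rear [697.7 150.3 187. ] 5.349440154204978
owl_top [ 443.  -305.9   69.7] 7.352312140895018
slideR [ 447.2 -144.3   90.4] 1.125967549802917
slideL [426.5 297.1  88.1] 1.1809624503816456
clA [ 591.5 -329.5   10. ] 25.75493838738899
clB [581.1 347.1  10.4] 1.0714429539819457
```

View pics/c1.png

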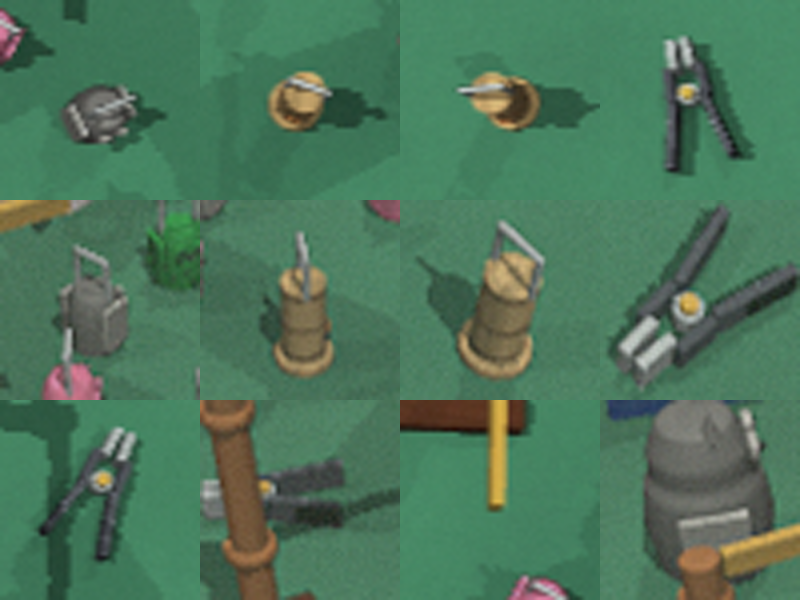

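The grey owl with bail fits. Its wings and bail are visible in the crop and the pink and green ones are ruled out. The stand at y≈-178 is the taller one (arm z≈230-240) and the one at y≈151 is the lower. Next I'll move in for a wrist view.

Emit:
send_rows(series=[[[0,0,-10],[0,0,0.1],85],[[0,0,-10],[0,0,0.1],85],[[0,0,-10],[0,0,0.105],85],[[-20,38,0],[0,0,0],85],[[-20,38,0],[0,0,0],85],[[-20,38,0],[0,0,0],85],[[-20,38,0],[0,0,0],85],[[-20,38,0],[0,0,0],85]])

```text
clock: 0.9
position: [287.9, -404.4, 260.9]
ee_rot: [0.0, 1.0, 0.0, -0.0]
contact_force: [0.4, -0.2, -0.0]
gripper_width: 85.4
grasp_force: 0.0
```

Emit:
send_rows(series=[[[-20,38,0],[0,0,0],85],[[-20,38,0],[0,0,0],85],[[-20,38,0],[0,0,0],85],[[-20,38,0],[0,0,0],85],[[-20,38,0],[0,0,0],85],[[-20,38,0],[0,0,0],85],[[-20,38,0],[0,0,0],85],[[0,0,0],[0,0,0],85]])

```text
clock: 1.7
position: [429.3, -136.9, 261.1]
ee_rot: [-0.003, 1.0, 0.0, 0.0]
contact_force: [0.1, -0.5, 0.8]
gripper_width: 84.9
grasp_force: 0.0
```

```bash
cat >> h.py <<'E'
def psi():
    x,y,z,w=monitor.read_state()["ee_rot"];return np.arctan2(-2*(x*y+z*w),-(1-2*(y*y+z*z)))
def snap(n,f):
    i=camera_info(n);im=get_image(n)[:,:,::-1].copy()
    cv2.imwrite(f"pics/{f}.png",im);return im,i
E
python3 - <<'E'
from h import *
s=monitor.read_state();print(s["position"],psi(),s["contact_force"],s["joints"])
im,i=snap("wrist","w1");import pickle;pickle.dump(i,open("w1.pkl","wb"))
snap("top","t1");snap("scene","s1")
E
```

```text
[ 429.34824036 -136.86992923  261.05424868] 0.005681139682422436 [ 0.0886573  -0.53750531  0.77390598] [ 5.35840482e-02  5.92641423e-02 -3.44411558e-01 -4.79613255e-04
 -1.16686636e+00 -1.61851073e+00]
```

View pics/w1.png

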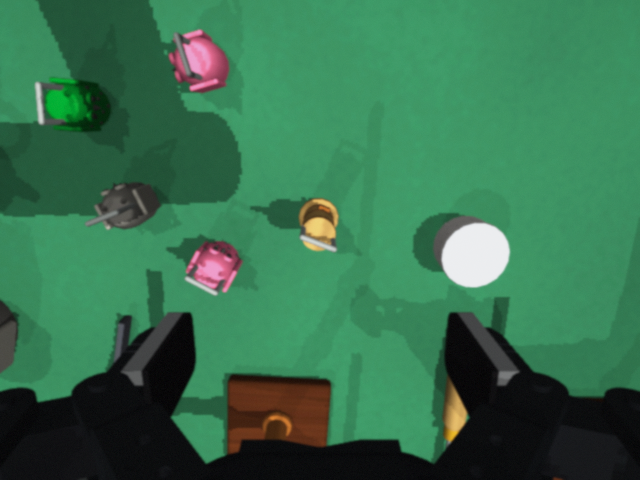

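The wrist view shows the slide whistle at (319,230) with its bail from (301,236) to (337,249), the grey owl at (127,205), pink and green look-alikes around them, the tin at (472,253), and the tall stand's foot at (280,410).

```bash
python3 - <<'E'
from h import *
import pickle
i=pickle.load(open("w1.pkl","rb"));im=cv2.imread("pics/w1.png")
hsv=cv2.cvtColor(im,cv2.COLOR_BGR2HSV)
m=((hsv[...,1]<60)&(hsv[...,2]>110)).astype(np.uint8)
for nm,(x0,y0,x1,y1),z in(("slide",(290,225,350,260),92),("owl",(75,180,160,235),72)):
    n,l,st,ce=cv2.connectedComponentsWithStats(m[y0:y1,x0:x1])
    for k in range(1,n):
        if st[k,4]<15: continue
        ys,xs=np.where(l==k);r=cv2.minAreaRect(np.c_[xs+x0,ys+y0].astype(np.float32))
        b=cv2.boxPoints(r);e=sorted([(b[j]+b[(j+1)%4])/2 for j in range(4)],key=lambda p:np.linalg.norm(p-np.array(r[0])))[2:]
        A,B=[onz(0,p,z,i) for p in e];d=B-A;d*=np.sign(d[1])
        print(nm,st[k],r[0],"mid",((A+B)/2).round(1),"len",np.linalg.norm(d).round(1),"yaw",np.arctan2(-d[0],d[1]).round(3))
# slide foot: yellowish
f=4
c=[cv2.resize(im[y:y+66,x:x+100],None,fx=4,fy=4,interpolation=cv2.INTER_CUBIC) for x,y in((75,175),(270,192))]
t=cv2.imread("pics/t1.png");s=cv2.imread("pics/s1.png")
d=[cv2.resize(q,(400,300)) for q in(t,s)]
cv2.imwrite("pics/c2.png",np.vstack([np.hstack(c),np.hstack(d)]))
E
```

```text
slide [ 10  10  37  17 212] (317.7940673828125, 243.04058837890625) mid [ 450.4 -137.8   92. ] len 29.8 yaw -0.373
owl [62 17  8 15 30] (140.5, 204.00001525878906) mid [ 424.9 -278.    72. ] len 12.0 yaw -1.207
owl [20 26  6  9 23] (97.70001220703125, 209.90000915527344) mid [ 429.8 -312.5   72. ] len 7.2 yaw -1.233
owl [ 11  31  31  19 179] (103.03608703613281, 222.7938232421875) mid [ 440.3 -309.8   72. ] len 27.5 yaw 0.363
```

View pics/c2.png

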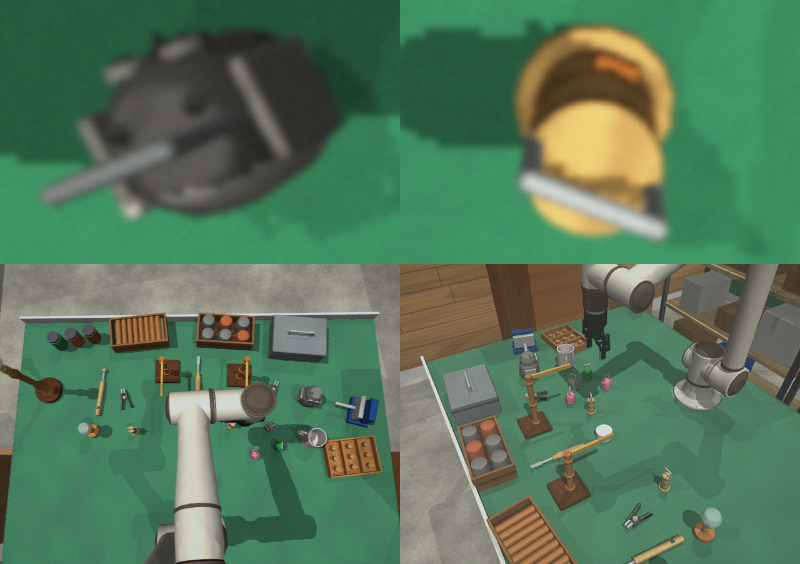

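```bash
cat >> h.py <<'E'
def plan(x,y,z,p=None):
    s=monitor.read_state();P=s["position"];q=psi();p=q if p is None else p
    d=np.array([x,y,z])-P
    print("at",P.round(1),"psi",q.round(4),"turn",round(q-p,3),"shift",np.round([-d[0]*np.cos(p)-d[1]*np.sin(p),-d[0]*np.sin(p)+d[1]*np.cos(p),-d[2]],1),"F",s["contact_force"].round(1),"w",round(s["gripper_width"],1),"g",round(s["grasp_force"],1),"t",round(s["clock"],1))
E
python3 -c "
from h import *
plan(450.4,-137.8,28,-.373)"
```

```text
at [ 427.3 -140.1  260.9] psi 0.0004 turn 0.373 shift [-20.7  10.5 232.9] F [-0.1 -0.   0.2] w 85.1 g 0.0 t 1.9
```

Emit:
send_rows(series=[[[0,0,25],[0,0,0.095],62],[[0,0,25],[0,0,0.095],62],[[0,0,25],[0,0,0.095],62],[[0,0,25],[0,0,0.095],62],[[-20,6,20],[0,0,0],62],[[0,0,40],[0,0,0],62],[[0,0,25],[0,0,0],62],[[0,0,0],[0,0,0],62]])

```text
clock: 2.65
position: [445.0, -143.3, 73.1]
ee_rot: [0.191, 0.982, -0.001, -0.004]
contact_force: [-0.4, -0.5, 0.7]
gripper_width: 62.2
grasp_force: 0.0
```

```bash
python3 -c "
from h import *
plan(450.4,-137.8,28,-.373)
snap('wrist','w2')"
```

```text
at [ 445.  -143.3   73.1] psi -0.3834 turn -0.01 shift [-3.   7.1 45.1] F [-0.4 -0.5  0.7] w 62.2 g 0.0 t 2.6
```

View pics/w2.png

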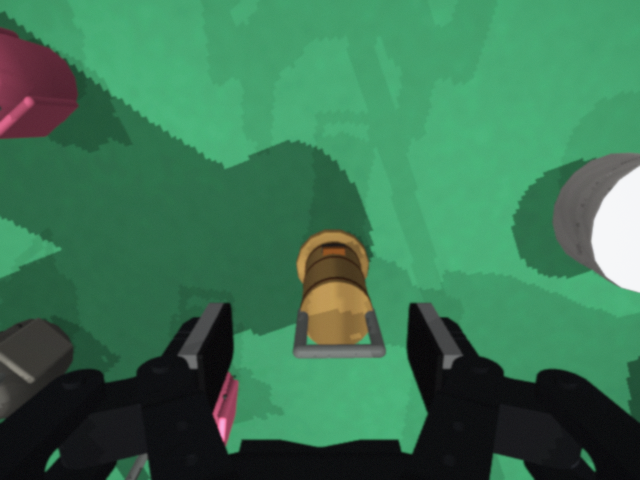

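The whistle sits 19 px right of the finger centre, which matches the 6 mm shift, and the bail is level, so the yaw is right. A pink owl is near the left finger, so I'll check its distance.

```bash
python3 -c "
from h import *
import pickle
i=pickle.load(open('w1.pkl','rb'))
p=onz(0,(201,285),72,i);q=onz(0,(214,262),46,i);print(p,q)
d=q-np.array([448,-137,46]);c=-.38;print('tool x,y',-d[0]*np.cos(c)-d[1]*np.sin(c),-d[0]*np.sin(c)+d[1]*np.cos(c))"
```

```text
[ 493.24053247 -235.24559878   72.        ] [ 481.8257658  -229.87895076   46.        ]
tool x,y -65.86349648847415 -73.70672803039659
```

Emit:
send_rows(series=[[[-3,6.5,15],[0,0,0],62],[[0,0,30],[0,0,0],62],[[0,0,0],[0,0,0],62],[[0,0,0],[0,0,0],20],[[0,0,0],[0,0,0],20],[[0,0,0],[0,0,0],20],[[0,0,0],[0,0,0],20],[[0,0,0],[0,0,0],20]])

```text
clock: 3.5
position: [454.7, -137.7, 33.2]
ee_rot: [0.189, 0.982, -0.0, 0.002]
contact_force: [-1.4, -4.1, 7.9]
gripper_width: 27.7
grasp_force: 57.7
```

Emit:
send_rows(series=[[[0,0,0],[0,0,0],20],[[0,0,-30],[0,0,0],20],[[0,0,-40],[0,0,0],20],[[0,0,-40],[0,0,0],20],[[0,0,-40],[0,0,0],20],[[0,0,0],[0,0,-0.12],20],[[0,0,0],[0,0,-0.13],20],[[0,0,0],[0,0,-0.13],20]])

```text
clock: 4.3
position: [453.5, -136.9, 182.3]
ee_rot: [-0.002, 1.0, 0.0, 0.001]
contact_force: [0.1, 0.0, -1.6]
gripper_width: 27.6
grasp_force: 58.8
```

```bash
python3 - <<'E'
from h import *
plan(400,-178,200,0)
t,_=snap('top','t2');s,_=snap('scene','s2');w,_=snap('wrist','w3')
def crop(im,c,w,h,f): return cv2.resize(im[c[1]-h//2:c[1]+h//2,c[0]-w//2:c[0]+w//2],None,fx=f,fy=f,interpolation=cv2.INTER_CUBIC)
a=np.hstack([cv2.resize(w,(400,300)),crop(s,(260,170),100,75,4)])
b=np.hstack([crop(t,(395,185),100,75,4),crop(s,(300,280),100,75,4)])
cv2.imwrite('pics/c3.png',np.vstack([a,b]))
E
```

```text
at [ 453.5 -136.9  182.3] psi 0.0049 turn 0.005 shift [ 53.5 -41.1 -17.7] F [ 0.1  0.  -1.6] w 27.6 g 58.8 t 4.3Traceback (most recent call last):
  File "<stdin>", line 5, in <module>
    return _nx.concatenate(arrs, 1, dtype=dtype, casting=casting)
           ~~~~~~~~~~~~~~~^^^^^^^^^^^^^^^^^^^^^^^^^^^^^^^^^^^^^^^
ValueError: all the input array dimensions except for the concatenation axis must match exactly, but along dimension 0, the array at index 0 has size 300 and the array at index 1 has size 296
```

```bash
python3 - <<'E'
from h import *
t=cv2.imread("pics/top0.png");s=cv2.imread("pics/scene0.png")
def arm(im,n,box,z):
    x0,y0,x1,y1=box;h=cv2.cvtColor(im,cv2.COLOR_BGR2HSV)[y0:y1,x0:x1]
    m=((h[...,0]>17)&(h[...,0]<32)&(h[...,1]>130)&(h[...,2]>150)).astype(np.uint8)
    k,l,st,_=cv2.connectedComponentsWithStats(m);j=1+st[1:,4].argmax();ys,xs=np.where(l==j)
    P=np.array([onz(n,(x+x0,y+y0),z) for x,y in zip(xs,ys)])
    f=cv2.fitLine(P[:,:2].astype(np.float32),cv2.DIST_HUBER,0,.01,.01).ravel();d=f[:2]*np.sign(f[0])
    u=(P[:,:2]-f[2:])@d;e=f[2:]+d*u.min();r=f[2:]+d*u.max()
    print(n,z,"end",e.round(1),"rear",r.round(1),"yaw",np.arctan2(d[1],d[0]).round(4),len(u),st[j])
arm(t,"top",(380,135,410,225),240);arm(t,"top",(245,135,272,220),190)
arm(s,"scene",(208,150,280,190),237);arm(s,"scene",(270,262,350,310),187)
E
ls pics
```

```text
top 240 end [ 517.6 -172.9] rear [ 659.8 -181.4] yaw -0.06 213 [ 13  21   4  59 213]
top 190 end [541.3 152.3] rear [683.  150.7] yaw -0.0113 186 [ 12  21   4  56 186]
scene 237 end [ 516.5 -173. ] rear [ 658.5 -181.3] yaw -0.0585 141 [  2  10  62  19 141]
scene 187 end [539.9 153.5] rear [683.8 151.7] yaw -0.0121 245 [  3   8  69  32 245]
c1.png
c2.png
s1.png
s2.png
scene0.png
t1.png
t2.png
top0.png
w1.png
w2.png
w3.png
```

```bash
python3 -c "
from h import *
plan(480,-170.8,188,-.059)"
```

```text
at [ 453.5 -137.   181.8] psi -0.0029 turn 0.056 shift [-28.4 -32.1  -6.2] F [-0.2  0.2 -0.5] w 27.7 g 58.8 t 4.5
```

Emit:
send_rows(series=[[[0,0,-6],[0,0,0.056],20],[[-4,-16,0],[0,0,0],20],[[-12,-16,0],[0,0,0],20],[[-12,0,0],[0,0,0],20],[[0,0,0],[0,0,0],20],[[0,0,0],[0,0,0],20]])

```text
clock: 5.05
position: [479.6, -170.2, 187.0]
ee_rot: [0.029, 1.0, 0.0, -0.001]
contact_force: [0.2, -0.7, -1.3]
gripper_width: 27.2
grasp_force: 59.0
```

```bash
python3 - <<'E'
from h import *
plan(480,-170.8,188,-.059)
t,_=snap('top','t3');s,_=snap('scene','s3');w,_=snap('wrist','w4')
def crop(im,c,w,h,f): return cv2.resize(im[c[1]-h//2:c[1]+h//2,c[0]-w//2:c[0]+w//2],None,fx=f,fy=f,interpolation=cv2.INTER_CUBIC)
cv2.imwrite('pics/c3.png',np.hstack([cv2.resize(w[180:480],(400,188))[:188],crop(s,(290,180),100,47,4)]) if 0 else np.vstack([cv2.resize(w[160:],(600,300)),crop(s,(285,175),120,60,5)]))
E
```

```text
at [ 479.6 -170.2  187. ] psi -0.0571 turn 0.002 shift [-0.5 -0.6 -1. ] F [ 0.2 -0.7 -1.3] w 27.2 g 59.0 t 5.0
```

View pics/c3.png

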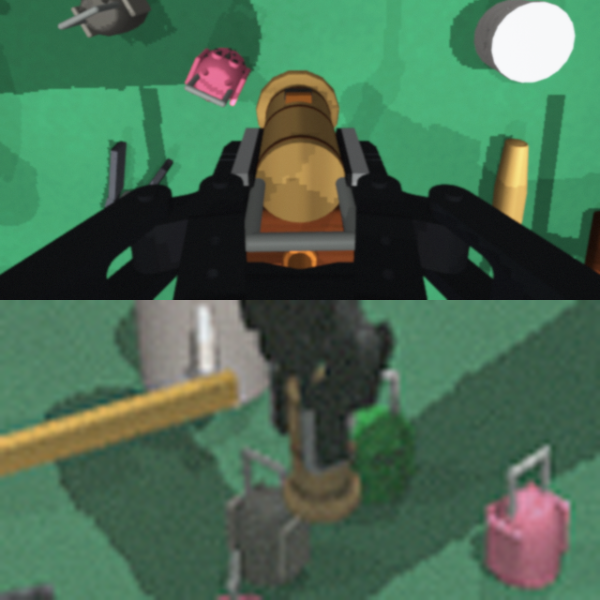

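```bash
python3 -c "
from h import *
print('cam',ray('scene',(0,0))[0])
for z in(150,155,160):
  p=proj('scene',(477,-170.5,z));q=proj('scene',(477,-170.5,z+8));print(z,'foot bottom centre',p,'foot top',q, 'crop',(p-[225,145])*5+[0,300])"
```

```text
cam [940.61881422 719.39912339 931.05822885]
150 foot bottom centre [288.14483401 185.7541955 ] foot top [288.03534433 183.0656713 ] crop [315.72417007 503.77097751]
155 foot bottom centre [288.07651827 184.07669945] foot top [287.96641132 181.37301815] crop [315.38259137 495.38349723]
160 foot bottom centre [288.00781772 182.38975419] foot top [287.89708825 179.67078726] crop [315.03908859 486.94877094]
```

Height ≈156 and centring check out. Threading now.

Emit:
send_rows(series=[[[-15,-0.5,0],[0,0,0],20],[[-20,0,0],[0,0,0],20],[[-20,0,0],[0,0,0],20],[[-20,0,0],[0,0,0],20],[[0,0,0],[0,0,0],20]])

```text
clock: 5.7
position: [556.4, -175.1, 187.0]
ee_rot: [0.028, 1.0, -0.0, 0.0]
contact_force: [-0.4, 0.5, -1.7]
gripper_width: 27.5
grasp_force: 59.4
```

```bash
python3 - <<'E'
from h import *
plan(626,-179.4,188,-.059)
s,_=snap('scene','s4');w,_=snap('wrist','w5')
def crop(im,c,w,h,f): return cv2.resize(im[c[1]-h//2:c[1]+h//2,c[0]-w//2:c[0]+w//2],None,fx=f,fy=f,interpolation=cv2.INTER_CUBIC)
cv2.imwrite('pics/c4.png',np.vstack([cv2.resize(w[160:],(600,300)),crop(s,(260,170),120,60,5)]))
E
```

```text
at [ 556.4 -175.1  187. ] psi -0.0557 turn 0.003 shift [-69.7  -0.2  -1. ] F [-0.4  0.5 -1.7] w 27.5 g 59.4 t 5.7
```

View pics/c4.png

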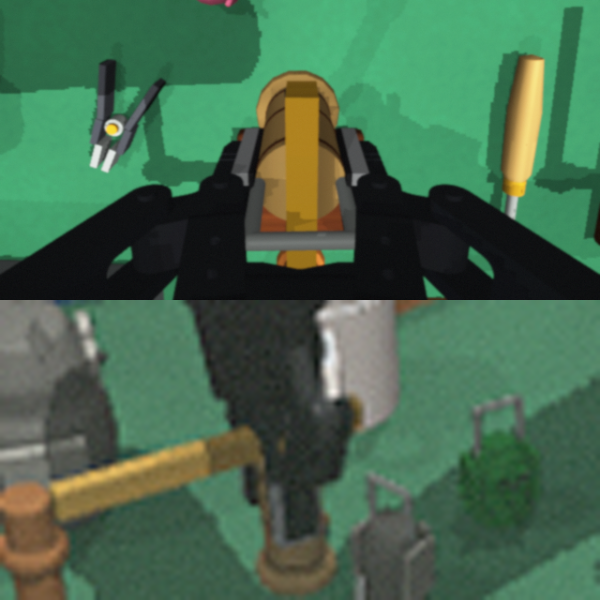

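The bail is cleanly around the bar, centred in the wrist view at (300,240). I'll finish threading, lower, release and rise.

Emit:
send_rows(series=[[[-23,0,0],[0,0,0],20],[[-23,0,0],[0,0,0],20],[[-22,0,0],[0,0,0],20],[[0,0,0],[0,0,0],20],[[0,0,3],[0,0,0],20],[[0,0,3],[0,0,0],20],[[0,0,0],[0,0,0],20],[[0,0,0],[0,0,0],20]])

```text
clock: 6.6
position: [621.8, -179.1, 182.8]
ee_rot: [0.028, 1.0, -0.0, 0.0]
contact_force: [-2.2, 1.9, 5.2]
gripper_width: 27.4
grasp_force: 60.4
```

Emit:
send_rows(series=[[[0,0,0],[0,0,0],34],[[0,0,0],[0,0,0],44],[[0,0,0],[0,0,0],56],[[0,0,0],[0,0,0],56],[[0,0,-20],[0,0,0],56],[[0,0,-35],[0,0,0],56],[[0,0,-35],[0,0,0],56],[[0,0,-35],[0,0,0],56]])

```text
clock: 7.4
position: [622.4, -179.2, 307.3]
ee_rot: [0.028, 1.0, -0.0, -0.0]
contact_force: [1.3, -1.3, 0.3]
gripper_width: 55.7
grasp_force: 0.0
```

```bash
python3 - <<'E'
from h import *
plan(426,297,300,.05)
s,_=snap('scene','s5');t,_=snap('top','t5');w,_=snap('wrist','w5')
def crop(im,c,w,h,f): return cv2.resize(im[c[1]-h//2:c[1]+h//2,c[0]-w//2:c[0]+w//2],None,fx=f,fy=f,interpolation=cv2.INTER_CUBIC)
cv2.imwrite('pics/c5.png',np.hstack([crop(s,(240,175),80,80,5),crop(t,(395,185),80,80,5)]))
E
```

```text
at [ 622.4 -179.2  307.3] psi -0.0563 turn -0.106 shift [172.4 485.5   7.3] F [ 1.3 -1.3  0.3] w 55.7 g 0.0 t 7.4
```

View pics/c5.png

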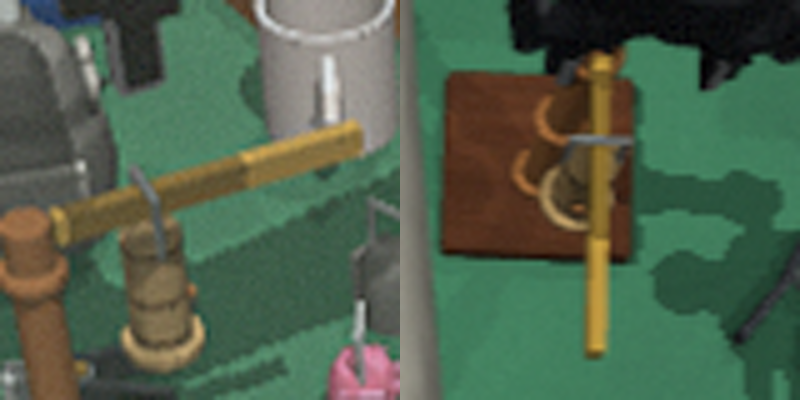

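First slide whistle is hanging by its bail, about 105 mm behind the end. Next is the left slide whistle.

Emit:
send_rows(series=[[[19,38,0],[0,0,0],62],[[19,38,0],[0,0,0],62],[[19,38,0],[0,0,0],62],[[19,38,0],[0,0,0],62],[[19,38,0],[0,0,0],62],[[19,38,0],[0,0,0],62],[[19,38,0],[0,0,0],62],[[19,38,0],[0,0,0],62]])

```text
clock: 8.35
position: [486.4, 134.0, 305.1]
ee_rot: [0.028, 1.0, -0.0, -0.001]
contact_force: [0.3, 0.1, -0.2]
gripper_width: 61.9
grasp_force: 0.0
```

Emit:
send_rows(series=[[[19,38,0],[0,0,0],62],[[19,38,0],[0,0,0],62],[[19,38,0],[0,0,0],62],[[19,38,0],[0,0,0],62],[[0,0,40],[0,0,-0.07],62],[[0,0,40],[0,0,-0.07],62],[[0,0,20],[0,0,0],62],[[0,0,0],[0,0,0],62]])

```text
clock: 9.15
position: [418.4, 286.9, 202.0]
ee_rot: [-0.042, 0.999, -0.003, -0.004]
contact_force: [-0.6, 0.6, 0.8]
gripper_width: 61.8
grasp_force: 0.0
```

```bash
cat >> h.py <<'E'
def bail(im,i,X,z,r=45):
    c=proj(0,(X[0],X[1],z),i).astype(int);x0,y0=np.maximum(c-r,0);x1,y1=c+r
    h=cv2.cvtColor(im,cv2.COLOR_BGR2HSV)[y0:y1,x0:x1];m=((h[...,1]<60)&(h[...,2]>95)).astype(np.uint8)
    n,l,st,_=cv2.connectedComponentsWithStats(m);print("look",c)
    for k in range(1,n):
        if st[k,4]<40: continue
        ys,xs=np.where(l==k);R=cv2.minAreaRect(np.c_[xs+x0,ys+y0].astype(np.float32));b=cv2.boxPoints(R)
        e=sorted([(b[j]+b[(j+1)%4])/2 for j in range(4)],key=lambda p:np.linalg.norm(p-np.array(R[0])))[2:]
        A,B=[onz(0,p,z,i) for p in e];d=B-A;d*=np.sign(d[1])
        print("px",np.round(R[0]),"size",np.round(R[1]),"mid",((A+B)/2).round(1),"len",np.linalg.norm(d).round(1),"yaw",np.arctan2(-d[0],d[1]).round(3))
E
python3 - <<'E'
from h import *
im,i=snap("wrist","w6");plan(426,297,28);bail(im,i,(426,297),92)
E
```

```text
at [419.9 288.  204.5] psi 0.0838 turn 0.0 shift [ -6.9   8.5 176.5] F [-0.1  0.5  0. ] w 61.8 g 0.0 t 9.2
look [335 251]
px [342. 254.] size [ 7. 47.] mid [427.7 300.8  92. ] len 29.2 yaw 0.085
```

Emit:
send_rows(series=[[[-8.5,12,30],[0,0,0],62],[[0,0,45],[0,0,0],62],[[0,0,45],[0,0,0],62],[[0,0,30],[0,0,0],62],[[0,0,20],[0,0,0],62],[[0,0,0],[0,0,0],62],[[0,0,0],[0,0,0],20],[[0,0,0],[0,0,0],20]])

```text
clock: 10.0
position: [429.2, 302.9, 38.3]
ee_rot: [-0.042, 0.999, 0.002, 0.002]
contact_force: [0.1, -1.8, -0.0]
gripper_width: 33.9
grasp_force: 0.1
```

Emit:
send_rows(series=[[[0,0,0],[0,0,0],20],[[0,0,0],[0,0,0],20],[[0,0,0],[0,0,0],20],[[0,0,0],[0,0,0],20]])

```text
clock: 10.4
position: [429.1, 302.2, 38.3]
ee_rot: [-0.042, 0.999, 0.001, 0.001]
contact_force: [0.1, -1.5, 6.3]
gripper_width: 27.8
grasp_force: 58.2
```

```bash
python3 -c "
from h import *
plan(400,-166.2,188,-.059)"
```

```text
at [429.1 302.2  38.3] psi 0.0845 turn 0.143 shift [   1.4 -469.3 -149.7] F [ 0.1 -1.5  6.3] w 27.8 g 58.2 t 10.4
```

Emit:
send_rows(series=[[[0,0,-39],[0,0,0.036],20],[[0,0,-39],[0,0,0.036],20],[[0,0,-39],[0,0,0.036],20],[[0,0,-39],[0,0,0.036],20],[[0,-39,0],[0,0,0],20],[[0,-39,0],[0,0,0],20],[[0,-39,0],[0,0,0],20],[[0,-39,0],[0,0,0],20]])

```text
clock: 11.2
position: [418.0, 144.6, 192.9]
ee_rot: [0.03, 1.0, 0.001, 0.0]
contact_force: [0.0, -0.4, -0.6]
gripper_width: 27.8
grasp_force: 59.0
```

Emit:
send_rows(series=[[[-5,-39,0],[0,0,0],20],[[-5,-39,0],[0,0,0],20],[[-5,-39,0],[0,0,0],20],[[-5,-39,0],[0,0,0],20],[[-5,-39,0],[0,0,0],20],[[-14,-39,0],[0,0,0],20],[[-15,-39,0],[0,0,0],20],[[-15,-39,0],[0,0,0],20]])

```text
clock: 12.0
position: [468.9, -171.3, 193.0]
ee_rot: [0.03, 1.0, 0.0, 0.001]
contact_force: [1.2, 0.7, -0.8]
gripper_width: 28.0
grasp_force: 59.0
```

Emit:
send_rows(series=[[[0,0,0],[0,0,0],20],[[0,0,0],[0,0,0],20]])

```text
clock: 12.2
position: [468.4, -170.4, 192.2]
ee_rot: [0.031, 1.0, 0.0, -0.0]
contact_force: [0.1, 1.5, -0.6]
gripper_width: 28.2
grasp_force: 59.0
```

```bash
python3 - <<'E'
from h import *
plan(471,-170.3,193.8,-.059)
i=camera_info("wrist");im,i=snap("wrist","w7");bail(im,i,(470,-170.3),248)
E
```

```text
at [ 468.4 -170.4  192.2] psi -0.0628 turn -0.004 shift [-2.6  0.3 -1.6] F [ 0.1  1.5 -0.6] w 28.2 g 59.0 t 12.2
look [318 426]
px [317. 412.] size [13. 89.] mid [ 466.  -170.3  248. ] len 21.3 yaw -0.043
```

Emit:
send_rows(series=[[[-17.5,0,-1],[0,0,-0.003],20],[[-17.5,0,0],[0,0,0],20],[[-17.5,0,0],[0,0,0],20],[[0,0,0],[0,0,0],20]])

```text
clock: 12.65
position: [522.7, -171.3, 193.5]
ee_rot: [0.027, 1.0, 0.0, 0.001]
contact_force: [-0.8, 0.8, -1.1]
gripper_width: 28.2
grasp_force: 59.0
```

Emit:
send_rows(series=[[[-17.5,0,0],[0,0,0],20],[[-17.5,0,0],[0,0,0],20],[[-17.5,0,0],[0,0,0],20],[[0,0,0],[0,0,0],20],[[0,0,3],[0,0,0],20],[[0,0,2.5],[0,0,0],20],[[0,0,0],[0,0,0],20],[[0,0,0],[0,0,0],20]])

```text
clock: 13.45
position: [573.0, -175.6, 188.0]
ee_rot: [0.029, 1.0, 0.0, -0.0]
contact_force: [-0.4, 1.3, -0.2]
gripper_width: 28.1
grasp_force: 59.2
```

Emit:
send_rows(series=[[[0,0,0],[0,0,0],34],[[0,0,0],[0,0,0],44],[[0,0,0],[0,0,0],56],[[0,0,0],[0,0,0],56],[[0,0,-20],[0,0,0],56],[[0,0,-35],[0,0,0],56],[[0,0,-35],[0,0,0],56],[[0,0,-35],[0,0,0],56]])

```text
clock: 14.25
position: [573.4, -175.8, 314.1]
ee_rot: [0.029, 1.0, -0.0, -0.0]
contact_force: [0.2, 0.3, 0.2]
gripper_width: 55.9
grasp_force: 0.0
```

```bash
python3 - <<'E'
from h import *
plan(400,-320,262,0)
s,_=snap('scene','s8');t,_=snap('top','t8')
def crop(im,c,w,h,f): return cv2.resize(im[c[1]-h//2:c[1]+h//2,c[0]-w//2:c[0]+w//2],None,fx=f,fy=f,interpolation=cv2.INTER_CUBIC)
cv2.imwrite('pics/c8.png',np.hstack([crop(s,(250,175),100,120,4),crop(t,(400,215),100,120,4)]))
E
```

```text
at [ 573.4 -175.8  314.1] psi -0.0573 turn -0.057 shift [ 173.4 -144.2   52.1] F [0.2 0.3 0.2] w 55.9 g 0.0 t 14.2
```

View pics/c8.png

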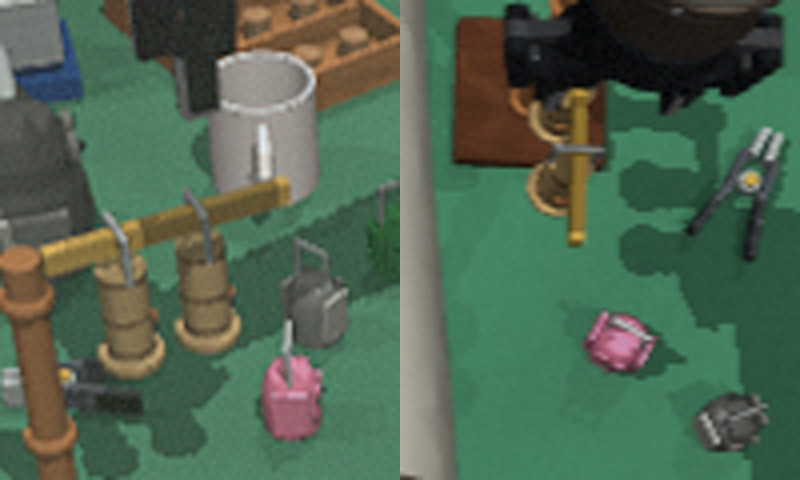

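Both slide whistles hang well, with the front one ~57 mm behind the end. The nearby clamp is next, with its jaws pointing away from the robot.

Emit:
send_rows(series=[[[9,-34,0],[0,0,0],75],[[9,-34,0],[0,0,0],75],[[9,-34,0],[0,0,0],75],[[9,-34,0],[0,0,0],75],[[0,0,17],[0,0,0.12],75],[[0,0,17],[0,0,0.12],75],[[0,0,17],[0,0,0.12],75],[[0,0,0],[0,0,0],75]])

```text
clock: 15.15
position: [528.3, -308.9, 258.4]
ee_rot: [0.207, 0.978, 0.001, -0.003]
contact_force: [-0.1, 0.1, -0.2]
gripper_width: 74.9
grasp_force: 0.0
```

```bash
cat >> h.py <<'E'
def clamp(im,i,X,r=75):
    c=proj(0,(X[0],X[1],15),i).astype(int);x0,y0=np.maximum(c-r,0);x1,y1=c+r
    h=cv2.cvtColor(im,cv2.COLOR_BGR2HSV)[y0:y1,x0:x1].astype(int)
    g=((h[...,0]>14)&(h[...,0]<35)&(h[...,1]>120)&(h[...,2]>120))
    s=((h[...,1]<50)&(h[...,2]>120))
    k=((h[...,1]<90)&(h[...,2]<100))
    out={}
    for nm,m in(("gold",g),("silver",s),("dark",k)):
        n,l,st,ce=cv2.connectedComponentsWithStats(m.astype(np.uint8))
        for j in range(1,n):
            if st[j,4]>25: print(nm,st[j,4],(ce[j]+[x0,y0]).round(1),onz(0,ce[j]+[x0,y0],20,i).round(1))
E
python3 - <<'E'
from h import *
plan(553,-312,3,-.42)
im,i=snap("wrist","w9");clamp(im,i,(585,-327))
x=im[:,:];cv2.imwrite("pics/w9.png",x)
E
```

```text
at [ 528.3 -308.9  258.4] psi -0.4178 turn 0.002 shift [-23.8   7.3 255.4] F [-0.1  0.1 -0.2] w 74.9 g 0.0 t 15.2
gold 64 [328.1 289.8] [ 610.5 -336.    20. ]
silver 120 [328.4 287.4] [ 608.3 -334.8   20. ]
silver 150 [321.  317.2] [ 634.  -353.9   20. ]
silver 146 [332.4 317.5] [ 638.8 -343.9   20. ]
dark 575 [334.9 265.3] [ 590.4 -320.2   20. ]
dark 30 [321.2 303.5] [ 620.8 -347.8   20. ]
```

View pics/w9.png

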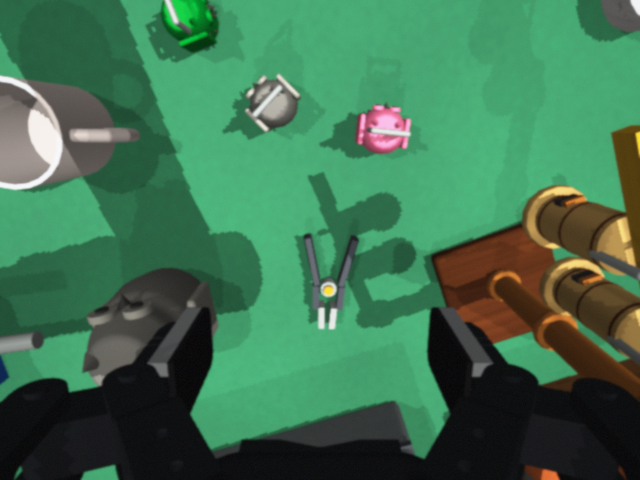

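The clamp's hinge is at (328,290), its jaws at (327,317) and its tail ends at (308,238) and (353,238). The hinge-to-pad distance comes out at 30 mm against the given 29, so the measurement fits.

```bash
python3 -c "
from h import *
t=onz('top',(437.3,201),20);print(t)
plan(571.9,-316.8,3,-.462)"
```

```text
[ 605.55567837 -336.52676105   20.        ]
at [ 529.1 -309.4  260.3] psi -0.415 turn 0.047 shift [-41.6  12.4 257.3] F [0.3 0.9 0.1] w 75.2 g 0.0 t 15.2
```

Emit:
send_rows(series=[[[0,0,30],[0,0,0.047],70],[[-20,6,40],[0,0,0],70],[[-20,6,40],[0,0,0],70],[[0,0,45],[0,0,0],70],[[0,0,40],[0,0,0],70],[[0,0,20],[0,0,0],70],[[0,0,0],[0,0,0],70],[[0,0,0],[0,0,0],70]])

```text
clock: 16.0
position: [572.3, -317.2, 48.1]
ee_rot: [0.229, 0.973, -0.0, 0.001]
contact_force: [0.2, 0.6, 0.1]
gripper_width: 70.1
grasp_force: 0.0
```

```bash
python3 - <<'E'
from h import *
plan(571.9,-316.8,3,-.462)
im,i=snap("wrist","w10");clamp(im,i,(605,-334),r=110)
E
```

```text
at [ 572.3 -317.2   48.1] psi -0.462 turn 0.0 shift [ 0.5  0.1 45.1] F [0.2 0.6 0.1] w 70.1 g 0.0 t 16.0
gold 281 [319.1 374.9] [ 610.7 -335.8   20. ]
silver 325 [319.1 367.7] [ 607.3 -334.1   20. ]
silver 453 [307.8 427.2] [ 633.9 -353.4   20. ]
silver 456 [330.4 427.6] [ 638.9 -343.8   20. ]
dark 3038 [287.5 336. ] [ 586.6 -339.5   20. ]
dark 3035 [351.3 335.7] [ 599.1 -314.    20. ]
dark 807 [212. 342.] [ 574.2 -371.1   20. ]
dark 325 [423.8 339.2] [ 615.1 -285.8   20. ]
dark 380 [319.2 352.2] [ 600.2 -330.5   20. ]
dark 4637 [315.5 455.1] [ 650.  -357.4   20. ]
```

Emit:
send_rows(series=[[[0,0,25],[0,0,0],70],[[0,0,19],[0,0,0],70],[[0,0,0],[0,0,0],70],[[0,0,0],[0,0,0],50]])

```text
clock: 16.45
position: [572.3, -317.2, 4.9]
ee_rot: [0.23, 0.973, -0.0, 0.002]
contact_force: [0.1, -0.1, -0.1]
gripper_width: 56.7
grasp_force: 0.0
```

Emit:
send_rows(series=[[[0,0,0],[0,0,0],20],[[0,0,0],[0,0,0],20],[[0,0,0],[0,0,0],20],[[0,0,0],[0,0,0],20],[[0,0,0],[0,0,0],20],[[0,0,0],[0,0,0],20]])

```text
clock: 17.05
position: [573.1, -317.8, 8.4]
ee_rot: [0.229, 0.973, -0.001, 0.003]
contact_force: [-3.7, 2.2, 12.8]
gripper_width: 23.2
grasp_force: 60.2
```

```bash
python3 - <<'E'
from h import *
plan(571.9,-316.8,3,-.462)
im,i=snap("wrist","w11");clamp(im,i,(605,-334),r=110)
cv2.imwrite("pics/w11.png",im)
E
```

```text
at [ 573.1 -317.8    8.4] psi -0.4623 turn -0.0 shift [1.6 0.4 5.4] F [-3.7  2.2 12.8] w 23.2 g 60.2 t 17.1
gold 208 [318.3 441.3] [ 613.2 -337.5   20. ]
silver 61 [268.3 349.1] [ 571.  -335.7   20. ]
silver 64 [371.5 348.3] [ 586.6 -303.7   20. ]
silver 434 [318.5 432.1] [ 609.5 -335.6   20. ]
dark 29553 [316.2 401.8] [ 597.5 -330.5   20. ]
```

Emit:
send_rows(series=[[[0,0,-10],[0,0,0],20],[[0,0,-33],[0,0,0],20],[[0,0,-40],[0,0,0],20],[[0,0,-40],[0,0,0],20],[[0,0,-40],[0,0,0],20],[[0,0,-40],[0,0,0],20],[[0,0,-20],[0,0,0],20],[[40,0,0],[0,0,0],20]])

```text
clock: 17.9
position: [539.8, -300.7, 230.9]
ee_rot: [0.23, 0.973, -0.001, 0.006]
contact_force: [0.0, 0.4, -1.0]
gripper_width: 23.5
grasp_force: 59.0
```

Emit:
send_rows(series=[[[45,0,0],[0,0,0],20],[[45,0,0],[0,0,0],20],[[45,0,0],[0,0,0],20],[[0,0,0],[0,0,-0.1],20],[[0,0,0],[0,0,-0.1],20],[[0,0,0],[0,0,-0.1],20],[[0,0,0],[0,0,-0.1],20],[[0,0,0],[0,0,0],20]])

```text
clock: 18.7
position: [414.6, -238.4, 227.2]
ee_rot: [0.032, 0.999, -0.0, 0.001]
contact_force: [0.3, -0.4, 0.0]
gripper_width: 23.4
grasp_force: 59.0
```

```bash
python3 - <<'E'
from h import *
plan(412,-166.8,231.4,-.059)
E
```

```text
at [ 414.6 -238.4  227.2] psi -0.0641 turn -0.005 shift [ 6.8 71.3 -4.2] F [ 0.3 -0.4  0. ] w 23.4 g 59.0 t 18.7
```

Emit:
send_rows(series=[[[3,24,-2],[0,0,-0.005],20],[[3,24,-2],[0,0,0],20],[[0,23,0],[0,0,0],20],[[0,0,0],[0,0,0],20],[[0,0,0],[0,0,0],20]])

```text
clock: 19.2
position: [413.1, -166.9, 230.6]
ee_rot: [0.03, 1.0, -0.0, 0.001]
contact_force: [-0.3, -0.3, -0.2]
gripper_width: 23.3
grasp_force: 59.0
```

```bash
python3 - <<'E'
from h import *
plan(412,-166.8,231.4,-.059)
s,_=snap('scene','s12');t,_=snap('top','t12');w,i=snap('wrist','w12')
def crop(im,c,w,h,f): return cv2.resize(im[c[1]-h//2:c[1]+h//2,c[0]-w//2:c[0]+w//2],None,fx=f,fy=f,interpolation=cv2.INTER_CUBIC)
a=np.array([517,-173.]);u=np.array([np.cos(-.059),np.sin(-.059)])
H=a-(105-42)*u;J=a-(105-42-29)*u
for n in('scene','top'): print(n,proj(n,(*H,243)),proj(n,(*J,243)),proj(n,(*J,223)))
print('wrist hinge',proj('wrist',(*H,243)))
cv2.imwrite('pics/c12.png',np.vstack([np.hstack([crop(s,(300,150),80,60,5),crop(t,(395,235),80,60,5)]),cv2.resize(w[180:],(800,375))[:300]]))
E
```

```text
at [ 413.1 -166.9  230.6] psi -0.0593 turn -0.0 shift [ 1.1  0.1 -0.8] F [-0.3 -0.3 -0.2] w 23.3 g 59.0 t 19.2
scene [295.92070779 150.20755074] [284.33975847 153.61846659] [284.66882769 160.98168322]
top [393.57079465 240.63135329] [393.80350536 228.3023312 ] [392.42492011 229.98089649]
wrist hinge [320.65121938 436.4418248 ]
```

View pics/c12.png

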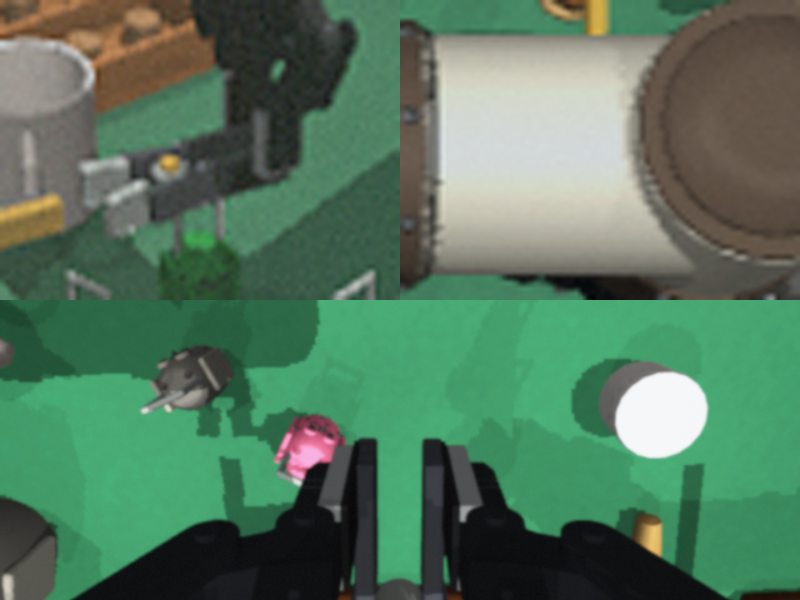

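The clamp is open, level and in line with the bar: hinge at scene (293.6,152.6), about 4 mm lower and 5 mm further ahead than planned. I'll correct for that and clip.

Emit:
send_rows(series=[[[-8,0,-3],[0,0,0],20],[[-10,0,0],[0,0,0],20],[[-10,0,0],[0,0,0],20],[[-10,0,0],[0,0,0],20],[[-6,0,0],[0,0,0],20],[[0,0,0],[0,0,0],20],[[0,0,0],[0,0,0],20]])

```text
clock: 20.05
position: [456.7, -169.7, 232.5]
ee_rot: [0.03, 1.0, 0.0, -0.0]
contact_force: [-0.4, 0.4, -0.6]
gripper_width: 23.1
grasp_force: 59.1
```

```bash
python3 - <<'E'
from h import *
plan(458,-169.5,231.4,-.059)
s,_=snap('scene','s13');t,_=snap('top','t13');w,i=snap('wrist','w13')
E
```

```text
at [ 456.7 -169.7  232.5] psi -0.0593 turn -0.0 shift [-1.3  0.2  1.1] F [-0.4  0.4 -0.6] w 23.1 g 59.1 t 20.1
```

Emit:
send_rows(series=[[[0,0,0],[0,0,0],28],[[0,0,0],[0,0,0],34],[[0,0,0],[0,0,0],40],[[0,0,0],[0,0,0],48],[[0,0,0],[0,0,0],66],[[0,0,0],[0,0,0],66]])

```text
clock: 20.8
position: [456.8, -169.8, 232.9]
ee_rot: [0.03, 1.0, -0.0, 0.0]
contact_force: [0.0, 1.0, 0.0]
gripper_width: 66.2
grasp_force: 0.0
```

Emit:
send_rows(series=[[[0,0,-20],[0,0,0],66],[[0,0,-30],[0,0,0],66],[[10,-20,0],[0,0,0],66],[[16,-40,0],[0,0,0],66],[[16,-40,0],[0,0,0],66],[[16,-40,0],[0,0,-0.1],66],[[0,0,0],[0,0,-0.1],66],[[0,0,0],[0,0,-0.1],66]])

```text
clock: 21.6
position: [389.6, -307.4, 282.7]
ee_rot: [-0.121, 0.993, 0.0, -0.0]
contact_force: [0.4, 0.5, 0.0]
gripper_width: 65.8
grasp_force: 0.0
```

```bash
python3 - <<'E'
from h import *
s,_=snap('scene','s14');t,_=snap('top','t14');w,i=snap('wrist','w14')
plan(430,-300,28)
bail(w,i,(440,-307),72,60)
def gold(im,n,c,r,z):
    x0,y0=c[0]-r,c[1]-r;h=cv2.cvtColor(im,cv2.COLOR_BGR2HSV)[y0:y0+2*r,x0:x0+2*r]
    for nm,m in(("gold",(h[...,0]>14)&(h[...,0]<35)&(h[...,1]>120)&(h[...,2]>120)),("silver",(h[...,1]<50)&(h[...,2]>120))):
        k,l,st,ce=cv2.connectedComponentsWithStats(m.astype(np.uint8))
        for j in range(1,k):
            if st[j,4]>5: print(n,nm,st[j,4],ce[j]+[x0,y0],onz(n,ce[j]+[x0,y0],z).round(1))
gold(t,"top",(395,222),18,243);gold(s,"scene",(278,158),20,243)
a=np.array([517,-173.]);u=np.array([np.cos(-.059),np.sin(-.059)])
def crop(im,c,w,h,f): return cv2.resize(im[c[1]-h//2:c[1]+h//2,c[0]-w//2:c[0]+w//2],None,fx=f,fy=f,interpolation=cv2.INTER_CUBIC)
x=proj('wrist',(440,-307,60)).astype(int)
cv2.imwrite('pics/c14.png',np.vstack([np.hstack([crop(s,(265,165),80,60,5),crop(t,(395,210),80,60,5)]),cv2.resize(w,(400,300)).repeat(1,1) if 0 else np.hstack([cv2.resize(w,(400,300)),crop(cv2.copyMakeBorder(w,100,100,100,100,cv2.BORDER_CONSTANT),x+100,160,120,2.5)])]))
E
```

```text
at [ 390.4 -306.2  282.8] psi 0.2383 turn 0.0 shift [-39.9  -3.3 254.8] F [ 0.3 -0.9  0.1] w 65.9 g 0.0 t 21.8
look [305 259]
px [310. 224.] size [5. 9.] mid [ 408.6 -311.    72. ] len 7.7 yaw 0.239
px [296. 226.] size [9. 5.] mid [ 413.1 -322.2   72. ] len 7.7 yaw 0.239
px [305. 245.] size [28. 44.] mid [ 427.3 -310.4   72. ] len 38.5 yaw 0.387
top silver 927 [399.41747573 220.84358145] [ 500.5 -184.7  243. ]
scene gold 8 [277.125 156.125] [ 501.6 -170.7  243. ]
scene gold 27 [259.55555556 165.22222222] [ 550.8 -160.2  243. ]
scene silver 38 [266.5        141.42105263] [ 495.  -235.2  243. ]
scene silver 58 [264.62068966 154.13793103] [ 522. -192.  243.]
scene silver 10 [277.5 158. ] [ 504.2 -164.   243. ]
scene silver 22 [266.31818182 161.95454545] [ 532.5 -163.4  243. ]
scene silver 12 [276.58333333 175.91666667] [ 537.  -106.9  243. ]
```

View pics/c14.png

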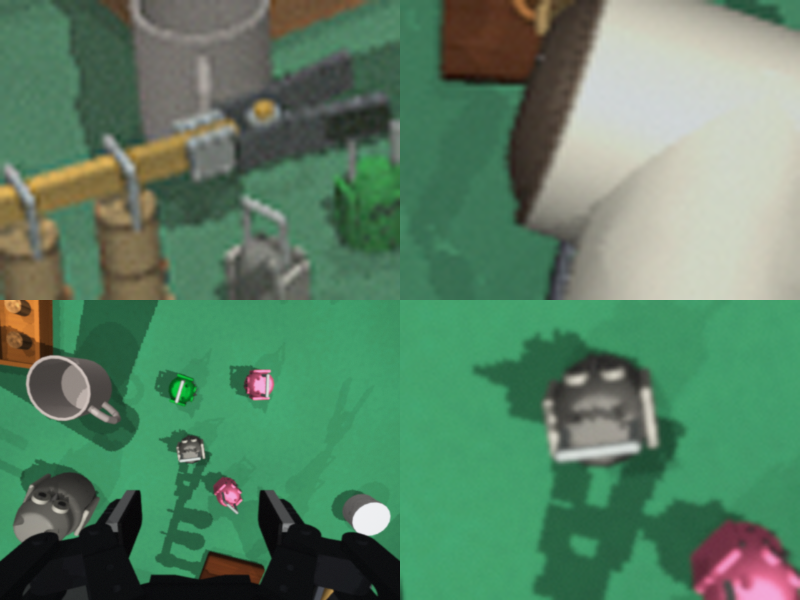

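The clamp grips the tall arm squarely: hinge at scene (277,156), pad middles ≈14 mm behind the end. The grey owl is at crop (600,410), with its bail wire at wrist px (288,261) to (320,257).

```bash
python3 - <<'E'
from h import *
A=onz("wrist",(287.8,261.4),72);B=onz("wrist",(320.2,257.4),72);d=B-A;M=(A+B)/2;y=np.arctan2(-d[0],d[1])
print(M,np.linalg.norm(d),y);plan(M[0],M[1],12,y)
E
```

```text
[ 440.41291112 -308.27290753   72.        ] 28.566877150879538 0.36725230791310326
at [ 390.4 -306.2  282.8] psi 0.2383 turn -0.129 shift [-45.9 -19.8 270.8] F [ 0.3 -0.9  0.1] w 65.9 g 0.0 t 21.8
```

Emit:
send_rows(series=[[[0,0,20],[0,0,-0.065],62],[[0,0,20],[0,0,-0.064],62],[[-23,-10,30],[0,0,0],62],[[-23,-10,30],[0,0,0],62],[[0,0,40],[0,0,0],62],[[0,0,30],[0,0,0],62],[[0,0,0],[0,0,0],62],[[0,0,0],[0,0,0],62]])

```text
clock: 22.55
position: [441.3, -308.2, 113.4]
ee_rot: [-0.184, 0.983, -0.0, -0.0]
contact_force: [-0.6, -0.3, 0.6]
gripper_width: 61.5
grasp_force: 0.0
```

```bash
python3 - <<'E'
from h import *
w,i=snap('wrist','w15');plan(440.4,-308.3,12,.367);bail(w,i,(440.4,-308.3),72,50)
h=cv2.cvtColor(w,cv2.COLOR_BGR2HSV);u=proj(0,(440.4,-308.3,72),i).astype(int)
for r in range(u[1]-12,u[1]+14,3): print(r,''.join('#' if h[r,c,1]<60 and h[r,c,2]>130 else '.' for c in range(u[0]-70,u[0]+70,2)))
E
```

```text
at [ 442.  -308.5  114.5] psi 0.3702 turn 0.003 shift [  1.4   0.7 102.5] F [ 0.3 -0.1 -0.6] w 61.8 g 0.0 t 22.6
look [320 274]
px [320. 248.] size [48. 77.] mid [ 428.3 -312.8   72. ] len 34.7 yaw 0.37
262 .................##.................................###...............
265 ..................#.###############################.###...............
268 ....................################################..................
271 ......................................................................
274 ......................................................................
277 ......................................................................
280 ......................................................................
283 ......................................................................
286 ......................................................................
```

Emit:
send_rows(series=[[[3,0.5,20],[0,0,0],62],[[0,0,40],[0,0,0],62],[[0,0,30],[0,0,0],62],[[0,0,14],[0,0,0],62],[[0,0,0],[0,0,0],62],[[0,0,0],[0,0,0],30],[[0,0,0],[0,0,0],30],[[0,0,0],[0,0,0],30]])

```text
clock: 23.4
position: [439.7, -309.4, 11.2]
ee_rot: [-0.184, 0.983, -0.001, 0.002]
contact_force: [0.3, 1.1, 6.6]
gripper_width: 40.2
grasp_force: 61.1
```

Emit:
send_rows(series=[[[0,0,0],[0,0,0],30],[[0,0,0],[0,0,0],30],[[0,0,0],[0,0,0],30]])

```text
clock: 23.7
position: [439.7, -309.4, 11.2]
ee_rot: [-0.184, 0.983, -0.001, 0.002]
contact_force: [0.5, 1.7, 7.1]
gripper_width: 40.1
grasp_force: 61.2
```

```bash
python3 - <<'E'
from h import *
plan(490,153.6,150,-.0115)
E
```

```text
at [ 439.7 -309.4   11.2] psi 0.3705 turn 0.382 shift [ -45.   463.5 -138.8] F [0.5 1.7 7.1] w 40.1 g 61.2 t 23.7
```

Emit:
send_rows(series=[[[0,0,-44],[0,0,0.064],30],[[0,0,-44],[0,0,0.064],30],[[0,0,-44],[0,0,0.064],30],[[0,0,-44],[0,0,0.064],30],[[0,0,-44],[0,0,0.064],30],[[0,0,-44],[0,0,0.062],30],[[0,38,0],[0,0,0],30],[[0,38,0],[0,0,0],30]])

```text
clock: 24.5
position: [438.7, -232.3, 274.8]
ee_rot: [0.008, 1.0, -0.0, 0.002]
contact_force: [0.5, 1.0, -1.9]
gripper_width: 40.3
grasp_force: 61.1
```

Emit:
send_rows(series=[[[0,39,0],[0,0,0],30],[[0,39,0],[0,0,0],30],[[0,39,0],[0,0,0],30],[[0,39,0],[0,0,0],30],[[0,39,0],[0,0,0],30],[[0,39,0],[0,0,0],30],[[0,39,0],[0,0,0],30],[[0,39,0],[0,0,0],30]])

```text
clock: 25.3
position: [441.7, 80.7, 273.5]
ee_rot: [0.006, 1.0, 0.001, 0.001]
contact_force: [0.7, 0.1, -0.9]
gripper_width: 40.5
grasp_force: 61.1
```

Emit:
send_rows(series=[[[0,39,0],[0,0,0],30],[[0,36,20],[0,0,0],30],[[0,0,36],[0,0,0],30],[[0,0,40],[0,0,0],30],[[0,0,40],[0,0,0],30],[[0,0,0],[0,0,0],30],[[0,0,0],[0,0,0],30]])

```text
clock: 26.0
position: [443.8, 154.3, 137.8]
ee_rot: [0.006, 1.0, -0.0, 0.0]
contact_force: [0.1, 0.6, -1.0]
gripper_width: 39.9
grasp_force: 61.0
```

```bash
python3 - <<'E'
from h import *
plan(490,153.6,136.7,-.0115)
w,i=snap('wrist','w16');bail(w,i,(440,153.6),198)
E
```

```text
at [443.8 154.3 137.8] psi -0.0116 turn -0.0 shift [-46.2  -0.2   1.1] F [ 0.1  0.6 -1. ] w 39.9 g 61.0 t 26.0
look [313 419]
px [343. 376.] size [ 3. 22.] mid [428.4 160.3 198. ] len 4.9 yaw -0.011
px [312. 427.] size [12. 89.] mid [441.9 153.3 198. ] len 20.5 yaw -0.011
```

Emit:
send_rows(series=[[[-25,0,1],[0,0,0],30],[[-25,0,0],[0,0,0],30],[[-25,0,0],[0,0,0],30],[[-20,0,0],[0,0,0],30],[[-20,0,0],[0,0,0],30],[[0,0,0],[0,0,0],30]])

```text
clock: 26.65
position: [562.1, 153.5, 138.8]
ee_rot: [0.007, 1.0, 0.001, 0.003]
contact_force: [-1.9, 0.2, -0.6]
gripper_width: 39.9
grasp_force: 61.1
```

```bash
python3 - <<'E'
from h import *
plan(600,152.3,136.7,-.0115)
w,i=snap('wrist','w17')
h=cv2.cvtColor(w,cv2.COLOR_BGR2HSV)
for r in range(320,440,8): print(r,''.join('Y' if (17<h[r,c,0]<32 and h[r,c,1]>130 and h[r,c,2]>90) else '#' if h[r,c,1]<60 and h[r,c,2]>90 else '.' for c in range(240,400,2)))
E
```

```text
at [562.1 153.5 138.8] psi -0.0132 turn -0.002 shift [-37.9  -0.8   2.1] F [-1.9  0.2 -0.6] w 39.9 g 61.1 t 26.6
320 ......######...................#YYYYYYYYYYYYYYYY.........####........#####......
328 .......#####.............######.YYYYYYYYYYYYYYY......................#####......
336 .......#####.................##YYYYYYYYYYYYYYYYYY...................######......
344 ........###...................#YYYYYYYYYYYYYYYYYY...................######......
352 #.......####....................YYYYYYYYYYYYYYYY..........##........#####.......
360 ........####...................YYYYYYYYYYYYYYYYY.........##.........#####.......
368 ........####....................YYYYYYYYYYYYYYYY.........##.........#####.......
376 .........##.....................YYYYYYYYYYYYYYYY...........#.........####.......
384 ................................YYYYYYYYYYYYYYYY................................
392 ................................YYYYYYYYYYYYYYYY................................
400 ................................YYYYYYYYYYYYYYYY................................
408 ................................YYYYYYYYYYYYYYYY................................
416 ................................................................................
424 ........################################################################........
432 ..........#############################################################.........
```

The bar runs centred through the owl's bail window. I'll finish threading, lower, release and rise.

Emit:
send_rows(series=[[[-19,-0.5,0],[0,0,0],30],[[-19,0,0],[0,0,0],30],[[0,0,0],[0,0,0],30],[[0,0,3.5],[0,0,0],30],[[0,0,3.5],[0,0,0],30],[[0,0,0],[0,0,0],30],[[0,0,0],[0,0,0],30]])

```text
clock: 27.4
position: [595.8, 152.0, 130.9]
ee_rot: [0.006, 1.0, 0.0, 0.001]
contact_force: [-2.3, -0.0, 6.4]
gripper_width: 40.0
grasp_force: 62.0
```

Emit:
send_rows(series=[[[0,0,0],[0,0,0],46],[[0,0,0],[0,0,0],56],[[0,0,0],[0,0,0],66],[[0,0,0],[0,0,0],66],[[0,0,-20],[0,0,0],66],[[0,0,-40],[0,0,0],66],[[0,0,-40],[0,0,0],66],[[0,0,-40],[0,0,0],66]])

```text
clock: 28.2
position: [596.1, 151.7, 270.0]
ee_rot: [0.006, 1.0, -0.0, -0.0]
contact_force: [1.2, -0.7, 0.3]
gripper_width: 66.2
grasp_force: 0.0
```

```bash
python3 - <<'E'
from h import *
plan(530,340,262,0)
s,_=snap('scene','s18');t,_=snap('top','t18')
for n,im in(("top",t),("scene",s)):
    c=proj(n,(598,152.3,192)).astype(int);h=cv2.cvtColor(im,cv2.COLOR_BGR2HSV);print(n,c)
    for r in range(c[1]-12,c[1]+26): print(r,''.join('Y' if (17<h[r,q,0]<32 and h[r,q,1]>130 and h[r,q,2]>90) else '#' if h[r,q,1]<60 and h[r,q,2]>120 else 'd' if h[r,q,1]<60 else '.' for q in range(c[0]-35,c[0]+35)))
# clamp B: clamp location check in top
h=cv2.cvtColor(t,cv2.COLOR_BGR2HSV)[190:245,175:230]
for nm,m in(("gold",(h[...,0]>14)&(h[...,0]<35)&(h[...,1]>120)&(h[...,2]>120)),("silver",(h[...,1]<50)&(h[...,2]>120))):
    k,l,st,ce=cv2.connectedComponentsWithStats(m.astype(np.uint8))
    for j in range(1,k):
        if st[j,4]>4: print(nm,st[j,4],ce[j]+[175,190],onz("top",ce[j]+[175,190],20).round(1))
E
```

```text
at [596.1 151.7 270. ] psi -0.0123 turn -0.012 shift [ 66.1 188.3   8. ] F [ 1.2 -0.7  0.3] w 66.2 g 0.0 t 28.2
top [257 188]
176 .........ddddd.d...................YYYY.....dddd.d....................
177 ..........dddd.d...................YYYY......ddddd....................
178 ............dddd...................YYYY......dddd.....................
179 .............dd....................YYYY......ddd......................
180 ...................................YYYY...............................
181 ...................................YYYY...............................
182 ...................................YYYY...............................
183 ...................................YYYY...............................
184 ...................................YYYY...............................
185 ...................................YYYY...............................
186 ...................................YYYY...............................
187 ...................................YYYY...............................
188 ...................................YYYY...............................
[... 4249 characters left out ...]
.ddddddddd#####dddddd.....................
300 YYYYY.YYY....................dddddddddd##dddddddd.....................
301 .YYY.YY..d...................dddddddddddddddddddd.....................
302 YYYYY........................dddddddddddddddddddd.....................
303 YYY..........................dddddddddd#ddddddddd.....................
304 .............................dddddddddddddddddddd.....................
305 .............................dddddddddddddddddddd.....................
gold 5 [198.4 212.8] [579.8 345.8  20. ]
silver 16 [197.9375 202.0625] [611.4 348.2  20. ]
silver 18 [194.16666667 202.66666667] [609.7 358.9  20. ]
silver 396 [181.2979798  231.53787879] [526.  392.4  20. ]
```

Owl hangs at ~53 mm behind the end. On to the second clamp.

Emit:
send_rows(series=[[[18.5,35,0],[0,0,0],70],[[18.5,35,0],[0,0,0],70],[[18.5,35,0],[0,0,0],70],[[18.5,35,0],[0,0,0],70],[[18.5,35,0],[0,0,0],70],[[0,0,10],[0,0,-0.084],70],[[0,0,10],[0,0,-0.084],70],[[0,0,0],[0,0,-0.084],70]])

```text
clock: 29.1
position: [504.8, 328.0, 246.3]
ee_rot: [-0.122, 0.993, -0.001, -0.002]
contact_force: [-0.1, -0.9, -0.6]
gripper_width: 69.8
grasp_force: 0.0
```

Emit:
send_rows(series=[[[0,0,0],[0,0,0],70],[[0,0,0],[0,0,0],70]])

```text
clock: 29.3
position: [506.0, 328.0, 248.6]
ee_rot: [-0.119, 0.993, -0.0, -0.0]
contact_force: [0.1, -0.9, 0.2]
gripper_width: 69.9
grasp_force: 0.0
```

```bash
python3 - <<'E'
from h import *
im,i=snap("wrist","w19");plan(539,336,3,.24);clamp(im,i,(580,346))
E
```

```text
at [506.1 328.  248.8] psi 0.2382 turn -0.002 shift [-33.9  -0.  245.8] F [0.4 0.  0.3] w 70.1 g 0.0 t 29.4
gold 67 [322.1 282.9] [580.4 348.2  20. ]
silver 112 [323.  280.8] [578.2 348.6  20. ]
silver 155 [315.9 311. ] [609.6 349.3  20. ]
silver 148 [327.3 311.6] [607.7 359.9  20. ]
dark 868 [321.8 266.8] [565.  344.2  20. ]
```

```bash
python3 -c "
from h import *
plan(541,340,48,.213)"
```

```text
at [506.1 328.  248.8] psi 0.2382 turn 0.025 shift [-36.6   4.4 200.8] F [0.4 0.  0.3] w 70.1 g 0.0 t 29.4
```

Emit:
send_rows(series=[[[0,0,30],[0,0,0.025],70],[[-18,2,40],[0,0,0],70],[[-18.5,2.5,40],[0,0,0],70],[[0,0,45],[0,0,0],70],[[0,0,46],[0,0,0],70],[[0,0,0],[0,0,0],70],[[0,0,0],[0,0,0],70]])

```text
clock: 30.05
position: [541.3, 340.3, 48.3]
ee_rot: [-0.107, 0.994, -0.0, 0.0]
contact_force: [0.6, 0.1, 1.5]
gripper_width: 69.8
grasp_force: 0.0
```

```bash
python3 - <<'E'
from h import *
im,i=snap("wrist","w20");plan(541,340,3,.213);clamp(im,i,(580,348),r=110)
E
```

```text
at [542.2 341.3  50.2] psi 0.2152 turn 0.002 shift [ 1.5 -1.  47.2] F [-0.4 -0.   1. ] w 70.5 g 0.0 t 30.1
gold 288 [318.9 369.4] [580.6 348.7  20. ]
silver 346 [320.4 361.9] [576.6 348.5  20. ]
silver 509 [308.2 423.3] [610.2 349.9  20. ]
silver 483 [331. 423.] [607.7 360.4  20. ]
dark 2606 [287.9 333.9] [565.9 331.4  20. ]
dark 2396 [350.2 331.1] [558.7 358.1  20. ]
dark 721 [211.9 342. ] [577.1 298.9  20. ]
dark 294 [424.  339.2] [555.5 391.2  20. ]
dark 357 [319.1 346.7] [569.2 346.3  20. ]
dark 5600 [315.8 457.9] [629.1 357.6  20. ]
```

Emit:
send_rows(series=[[[2,0,25],[0,0,0],70],[[0,0,20],[0,0,0],70],[[0,0,0],[0,0,0],70],[[0,0,0],[0,0,0],50]])

```text
clock: 30.5
position: [540.2, 341.1, 5.7]
ee_rot: [-0.107, 0.994, 0.001, 0.002]
contact_force: [-0.6, -1.0, 0.6]
gripper_width: 57.1
grasp_force: 0.0
```

Emit:
send_rows(series=[[[0,0,0],[0,0,0],20],[[0,0,0],[0,0,0],20],[[0,0,0],[0,0,0],20],[[0,0,0],[0,0,0],20],[[0,0,0],[0,0,0],20],[[0,0,0],[0,0,0],20]])

```text
clock: 31.1
position: [541.1, 341.7, 8.7]
ee_rot: [-0.108, 0.994, 0.002, 0.003]
contact_force: [-3.6, -2.1, 14.2]
gripper_width: 23.6
grasp_force: 60.2
```

```bash
python3 - <<'E'
from h import *
plan(437,154.2,182,-.0115)
E
```

```text
at [541.1 341.7   8.7] psi 0.2164 turn 0.228 shift [ 102.  -188.7 -173.3] F [-3.6 -2.1 14.2] w 23.6 g 60.2 t 31.1
```

Emit:
send_rows(series=[[[0,0,-10],[0,0,0],20],[[0,0,-33],[0,0,0],20],[[0,0,-43],[0,0,0.057],20],[[0,0,-45],[0,0,0.057],20],[[0,0,-44],[0,0,0.057],20],[[35,0,0],[0,0,0.057],20],[[35,0,0],[0,0,0],20],[[32,-9,0],[0,0,0],20]])

```text
clock: 31.9
position: [435.7, 330.7, 179.6]
ee_rot: [0.007, 1.0, 0.001, 0.001]
contact_force: [1.2, 0.4, -0.4]
gripper_width: 23.4
grasp_force: 58.9
```

Emit:
send_rows(series=[[[0,-40,0],[0,0,0],20],[[0,-45,0],[0,0,0],20],[[0,-45,0],[0,0,0],20],[[0,-45,0],[0,0,0],20],[[0,0,0],[0,0,0],20],[[0,0,0],[0,0,0],20]])

```text
clock: 32.5
position: [434.8, 154.6, 179.4]
ee_rot: [0.007, 1.0, 0.001, 0.001]
contact_force: [-0.4, 1.0, 0.1]
gripper_width: 23.4
grasp_force: 59.0
```

```bash
python3 - <<'E'
from h import *
plan(437.5,154.2,184,-.0115)
s,_=snap('scene','s21');t,_=snap('top','t21')
P=monitor.read_state()["position"];q=psi();u=np.array([np.cos(q),np.sin(q)]);H=P[:2]+42*u
c=proj("scene",(*H,P[2]+11.5));print("pred hinge",c)
x0,y0=(c-22).astype(int);h=cv2.cvtColor(s,cv2.COLOR_BGR2HSV)[y0:y0+44,x0:x0+44]
for nm,m in(("gold",(h[...,0]>14)&(h[...,0]<35)&(h[...,1]>120)&(h[...,2]>120)),("silver",(h[...,1]<50)&(h[...,2]>120))):
    k,l,st,ce=cv2.connectedComponentsWithStats(m.astype(np.uint8))
    for j in range(1,k):
        if st[j,4]>5: print(nm,st[j,4],ce[j]+[x0,y0])
print(proj("scene",(*(H+[10*u[0],10*u[1]]),P[2]+11.5))-c,proj("scene",(*H,P[2]+21.5))-c)
E
```

```text
at [434.8 154.6 179.4] psi -0.0149 turn -0.003 shift [-2.7 -0.4 -4.6] F [-0.4  1.   0.1] w 23.4 g 59.0 t 32.5
pred hinge [368.59726248 258.32379479]
gold 12 [366.25       259.33333333]
silver 37 [351.2972973  260.05405405]
silver 19 [366.10526316 261.21052632]
silver 9 [348.44444444 266.77777778]
silver 38 [357.84210526 267.65789474]
[-4.2684618   1.85028778] [ 0.38615188 -3.60992536]
```

Emit:
send_rows(series=[[[-8,-0.5,-3],[0,0,-0.003],20],[[-10,0,0],[0,0,0],20],[[-10,0,0],[0,0,0],20],[[-10,0,0],[0,0,0],20],[[-5,0,0],[0,0,0],20],[[0,0,0],[0,0,0],20],[[0,0,0],[0,0,0],20]])

```text
clock: 33.3
position: [477.2, 154.0, 180.5]
ee_rot: [0.005, 1.0, -0.0, -0.0]
contact_force: [0.1, -0.8, -1.5]
gripper_width: 23.4
grasp_force: 59.0
```

Emit:
send_rows(series=[[[0,0,0],[0,0,0],28],[[0,0,0],[0,0,0],34],[[0,0,0],[0,0,0],40],[[0,0,0],[0,0,0],48],[[0,0,0],[0,0,0],66],[[0,0,0],[0,0,0],66]])

```text
clock: 33.9
position: [477.3, 154.2, 181.0]
ee_rot: [0.005, 1.0, 0.0, 0.0]
contact_force: [0.5, 0.1, 0.2]
gripper_width: 66.2
grasp_force: 0.0
```

Emit:
send_rows(series=[[[0,0,-20],[0,0,0],66],[[0,0,-40],[0,0,0],66],[[0,0,-40],[0,0,0],66],[[35,0,0],[0,0,0],66],[[35,0,0],[0,0,0],66],[[0,0,0],[0,0,0],66],[[0,0,0],[0,0,0],66]])

```text
clock: 34.6
position: [407.1, 155.0, 281.4]
ee_rot: [0.005, 1.0, 0.0, 0.001]
contact_force: [0.4, -1.7, 0.7]
gripper_width: 66.1
grasp_force: 0.0
```

```bash
python3 - <<'E'
from h import *
plan(437.5,154.2,184,-.0115)
s,_=snap('scene','s22');t,_=snap('top','t22');w,i=snap('wrist','w22')
def crop(im,c,w,h,f): return cv2.resize(im[c[1]-h//2:c[1]+h//2,c[0]-w//2:c[0]+w//2],None,fx=f,fy=f,interpolation=cv2.INTER_CUBIC)
c=s[100:400,150:500]
cv2.imwrite('pics/c22.png',np.vstack([np.hstack([crop(s,(330,280),100,75,4)[:296],crop(s,(245,175),100,75,4)[:296]]),np.hstack([cv2.resize(w,(400,300)),cv2.resize(s,(400,300))])]))
x0,y0=325,258;h=cv2.cvtColor(s,cv2.COLOR_BGR2HSV)[y0:y0+40,x0:x0+50]
print("exp",proj("scene",(524.5,153.2,193)))
E
```

```text
at [407.1 155.  281.4] psi -0.0091 turn 0.002 shift [-30.4  -0.4  97.4] F [ 0.4 -1.7  0.7] w 66.1 g 0.0 t 34.6
exp [347.62892206 265.74077351]
```

View pics/c22.png

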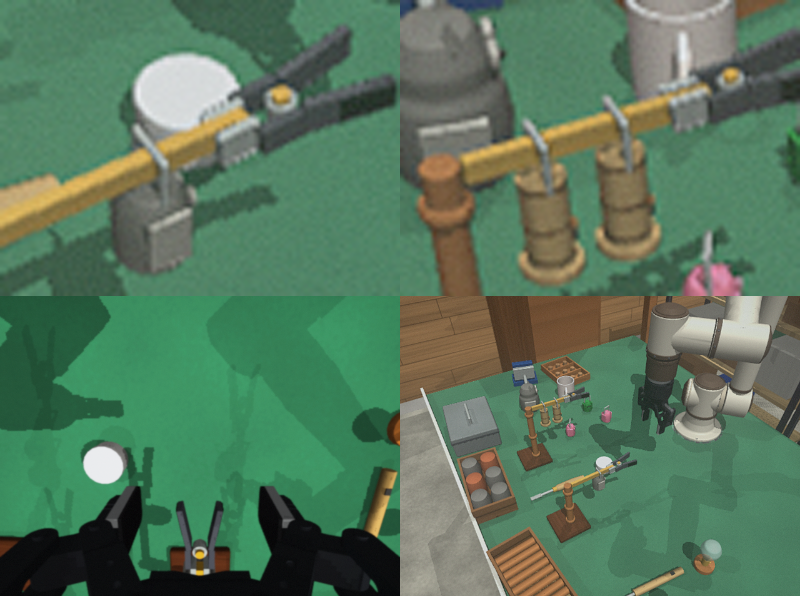

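Everything hangs and both clamps grip squarely. The low clamp sits a little shallow, so I'll measure its depth precisely.

```bash
python3 - <<'E'
from h import *
s=cv2.imread('pics/s22.png');w=cv2.imread('pics/w22.png');t=cv2.imread('pics/t22.png')
def comp(im,n,x0,y0,x1,y1,z):
    h=cv2.cvtColor(im,cv2.COLOR_BGR2HSV)[y0:y1,x0:x1]
    for nm,m in(("gold",(h[...,0]>14)&(h[...,0]<35)&(h[...,1]>120)&(h[...,2]>120)),("silver",(h[...,1]<60)&(h[...,2]>110))):
        k,l,st,ce=cv2.connectedComponentsWithStats(m.astype(np.uint8))
        for j in range(1,k):
            if st[j,4]>7: print(n,nm,st[j,4],(ce[j]+[x0,y0]).round(1),onz(n,ce[j]+[x0,y0],z).round(1))
comp(s,"scene",325,255,360,290,191);comp(w,"wrist",290,380,350,460,191)
print("tall");comp(s,"scene",255,148,287,176,242)
E
```

```text
scene gold 16 [349.6 266.2] [520.8 154.7 191. ]
scene gold 84 [330.9 276.4] [565.7 158.7 191. ]
scene silver 220 [330.8 265. ] [550.1 133.5 191. ]
scene silver 28 [349.9 268.4] [523.5 159.6 191. ]
scene silver 84 [339.3 277.8] [553.9 169.6 191. ]
scene silver 12 [329.2 283.1] [577.3 171.2 191. ]
wrist gold 147 [319.2 414.1] [520.3 153.9 191. ]
wrist gold 98 [319.3 442.3] [542.2 153.7 191. ]
wrist silver 197 [319.3 407.4] [515.2 154.  191. ]
wrist silver 83 [308.5 440.2] [540.4 146.6 191. ]
wrist silver 88 [330.1 440.3] [540.7 160.8 191. ]
tall
scene gold 8 [277.1 156.1] [ 500.9 -172.   242. ]
scene gold 47 [258.2 165.6] [ 553.3 -161.8  242. ]
scene silver 242 [264.2 153.3] [ 520.8 -196.9  242. ]
scene silver 17 [277.1 158.2] [ 504.8 -165.2  242. ]
scene silver 73 [266.9 165.1] [ 536.  -153.7  242. ]
```

The hinge is at 520.5 in both views, so the pads sit ≈9 mm behind the end, within the 0–24 mm range. Handing in.

```bash
python3 -c "
from bench import job_done
print(job_done())"
```

```text
the job is handed in; nothing more can be done
None
```

I handed the job in with the one grey owl present hanging on the lower arm, both slide whistles on the taller arm, and a clamp on each arm's free end (pads about 9 mm and 14 mm behind the end by camera); no pass or fail result came back.

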